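Load the bench shaker with the full sample jars

ROBOT

A 7-joint arm with a two-finger parallel gripper is mounted at the origin on the work surface. World frame = base frame: x ahead of the robot, y to its left, z up, the work surface at z = 0. Lengths are in mm, angles in rad, forces in N, time in s.
With the tool pointing down it reaches from about 425 to 800 mm from the base axis. Payload 8.3 kg.
Tool frame: the origin (TCP) lies at the very end of the fingers, on their centre line; the grasp point (between the pads) lies 19 mm behind it; z points along the fingers, y is the direction in which the jaws open and shut (so a half turn about z gives the same grasp; the last joint's range is limited). The gripper opens to 85 mm and grips with 20 to 120 N. Pads are 22 mm wide; open, the fingers measure 114 mm over their backs; the gripper's body (76 mm by 85 mm) begins 54 mm behind the grasp point. The pads swing forward as they close: fully open they stand 13 mm farther back than shut.
Start: joints at [1.075, 0.383, 0.016, 1.37, -0.006, 1.388, -0.046], TCP at [262.167, -567.337, 231.279] pointing down, gripper open.
Joint ranges: [-2.95, 2.95], [-0.25, 2.06], [-1.52, 1.56], [0.18, 2.33], [-1.44, 4.58], [0.02, 2.06], [-3.01, 3.01]. Speed limits (rad/s): [2.39, 2.39, 3.01, 3.01, 3.14, 3.14, 3.14].

INTERFACE

Orientations are given as a rotation vector (axis times angle).
In Python, from workcell import robot, camera, sign_off gives the robot as it stands.
- The arm moves only by the tool send_rows, never from a script. Its argument "moves" is a list of rows, each a list of 7 numbers: the turn, a rotation vector about the tool's x, y, z in degrees, then the shift along the tool's x, y, z in cm, then the closure, from -1 (fully open) to 1 (shut), so that 0 is half open. A call has exactly 10 rows; each row is the pose to reach, as a shift and turn from the pose commanded when the call began, along the tool's axes at that moment; what a row does not reach only later rows make up. A row lasts 1/12 s, in which the tool goes at most 41.7 mm and 7.16 degrees, less where a joint would pass 70% of its speed; a pose out of reach is approached as far as the arm can. A call with a gripper value outside its range is refused whole. The fingers move at their own pace and stop on an object; "squeeze" is the grip in N (left out, the last holds). Time passes only in rows, so rows that repeat a pose let the fingers close, or fill a call up. It gives the time, the measured TCP pose, the force and the opening at its end, in the units of the state.
- robot.observe(): the state, without advancing time (a new reading comes with each control period).
- camera(name): name is "scene" or "side" or "wrist"; returns a dict with "img" (384x512x3 uint8, red, green, blue), "z_map" (384x512 float32, mm along the optical axis (not along the pixel's ray), 0 where there is no reading), "fx", "fy", "cx", "cy" (pixels), "T" (4x4, takes a point from camera to world coordinates). Camera axes: x right, y down, z forward; pixel columns grow to the right and rows downward; lengths in mm; the calibration is good to about 2 mm. A picture is of the moment at which its call begins.
- sign_off(): hands the job in, once; it reports no verdict.
The state is a dict: "clock": time; "joint_pos": joint angles; "joint_vel": joint speeds; "joint_torque": joint torques, N m; "tool_pos": TCP position; "tcp_rot": TCP orientation; "force": force on the tool from outside, world axes, zero at the start; "wrist_torque": the same for the moment, N m; "finger_gap": finger opening in mm.
Only numpy, scipy, OpenCV 4.12 (cv2) and the standard library are available. Lean on these libraries where they do the work, as an engineer would, in place of code of your own. Each camera call takes 0.05 s, during which the arm holds its last target. There are 200 camera calls.

TASK

Open the shaker: turn its three thumbscrews anticlockwise, one after another, each until you feel its stop, then lift the cover plate off and lay it flat and centred on the two-rail rack. Then lift every capped jar and judge its weight by feel: jars of more than 400 g stand upright on the platform in the shaker's well, lighter ones upright in a row along the middle of the narrow raised ledge (within 60 g of 400 g either place will do). Put right any jar that gets knocked, and do not knock about the other things on the bench.

Things in the scene. Friction and masses are not known exactly. Their poses are not given: they have to be found in the camera images.
- shaker: white bench shaker, fixed, 230 (x) x 320 (y) x 100 mm high; origin under its centre, z up, its x points away from the robot. Its open well, 170 (x) x 190 mm (y), is centred on the origin; the black rubber platform in it lies 83 mm above the bench, 17 mm below the rim (rim at 100 mm). Three thumbscrews stand on the rim, one on the +y side, two on the -y side.
- screw1 (a joint): captive thumbscrew on the shaker's +y side, rad: 0 = tight, its steel tab over the cover plate; grows as it is turned anticlockwise seen from above; comes to a hard stop at 1.55, fully loose; starts between 0 and 0.25. It stays where it is left (friction about 0.05 N m)
- screw2 (a joint): the same for the thumbscrew on the -y side nearer the robot
- screw3 (a joint): the same for the thumbscrew on the -y side farther from the robot
- screw1_grip (a point): thumbscrew 1: point on its axis in the upper half of its black upright wing, 135 mm above the bench. The wing is 14 mm thick (the point's own x), 44 mm long (the point's own y), 32 mm tall (115 to 147 mm above the bench); the point turns with the wing
- screw2_grip (a point): thumbscrew 2: point on its axis in the upper half of its black upright wing, 135 mm above the bench. The wing is 14 mm thick (the point's own x), 44 mm long (the point's own y), 32 mm tall (115 to 147 mm above the bench); the point turns with the wing
- screw3_grip (a point): thumbscrew 3: point on its axis in the upper half of its black upright wing, 135 mm above the bench. The wing is 14 mm thick (the point's own x), 44 mm long (the point's own y), 32 mm tall (115 to 147 mm above the bench); the point turns with the wing
- cover_grip (a point): aluminium cover plate 200 (x) x 210 (y) x 6 mm, 0.45 kg, lying on the shaker's rim over the well: this point is the middle of its dark bar handle, 41 mm above the plate's underside. The bar lies along the point's y, 110 mm long, 14 x 14 mm, with 28 mm free under it
- rack: steel rack with two parallel rails, fixed, to the robot's left; origin under its centre on the bench; the rails run along its x, 180 mm long, 18 mm wide, 55 mm to either side of the centre, tops 50 mm above the bench: the cover plate lies flat across both rails, centred within about 3 cm
- ledge: narrow raised white ledge, fixed, to the robot's right; origin under its centre on the bench; flat top 90 mm wide (its x), 350 mm long (its y), 60 mm above the bench, with a thin steel rail 12 mm high round its edge (rail top 72 mm above the bench); four jars stand inside the rail in a row 86 mm apart
- jar1_mid (a point): capped white plastic sample jar 1 (may be absent), standing on the bench at the start: body 62 mm diameter and 46 mm high, cap 52 mm diameter and 20 mm high, 66 mm in all; this point is its centre, 33 mm above its foot, z up along the jar. All jars look alike; each weighs anything between 140 and 665 g, drawn anew each time, which only lifting tells
- jar2_mid (a point): capped white plastic sample jar 2 (may be absent), standing on the bench at the start: body 62 mm diameter and 46 mm high, cap 52 mm diameter and 20 mm high, 66 mm in all; this point is its centre, 33 mm above its foot, z up along the jar. All jars look alike; each weighs anything between 140 and 665 g, drawn anew each time, which only lifting tells
- jar3_mid (a point): capped white plastic sample jar 3 (may be absent), standing on the bench at the start: body 62 mm diameter and 46 mm high, cap 52 mm diameter and 20 mm high, 66 mm in all; this point is its centre, 33 mm above its foot, z up along the jar. All jars look alike; each weighs anything between 140 and 665 g, drawn anew each time, which only lifting tells
- jar4_mid (a point): capped white plastic sample jar 4 (may be absent), standing on the bench at the start: body 62 mm diameter and 46 mm high, cap 52 mm diameter and 20 mm high, 66 mm in all; this point is its centre, 33 mm above its foot, z up along the jar. All jars look alike; each weighs anything between 140 and 665 g, drawn anew each time, which only lifting tells
- beaker: bystander, leave it alone: glass beaker, 72 x 85 mm; origin at the centre of its underside
- weight: bystander, leave it alone: steel knob-topped calibration weight, 38 x 52 mm, between the ledge and the shaker; origin at the centre of its underside
- dishes: bystander, leave it alone: stack of clear dishes, 90 x 45 mm; origin at the centre of its underside

How it is judged:
By the outcome, as a careful person would: the job done as asked, in the order asked, and still so for the second after the job is handed in, with the robot touching nothing.
Of jar1, jar2, jar3, jar4 only 3 to 4 are there at a start; the rules pass over those that are not, and their reading is None.
At some moment in a run one of jar1, jar2, jar3, jar4 may be knocked a few centimetres aside while the robot is not near it.
It also fails if it takes over 210 s, if anything falls off the work surface, if the arm or the gripper's body presses on something with over 40 N, if the wrist force passes 120 N, or if a joint passes its speed limit or range.

## Working session

There is one attempt and no reset: what is moved stays moved. The work goes in short steps, Python scripts to look and compute and a tool call to move; the robot and the scene stay as the last step left them, time stands still between calls to the robot, and variables do not carry over. Pictures are saved under pics/ and viewed, about 12 in all and at most 16, crops included, and the job is handed in when it is done.

Besides the shell and the picture viewer there is one more tool, called after "Emit:" by a JSON object that holds its "api" and its "payload". send_rows: Moves the arm, as the interface text tells. Its arguments: {"type":"object","properties":{"moves":{"type":"array"},"squeeze":{"type":"number"}},"required":["moves"]}

```bash
ls; mkdir -p pics; cat > h.py <<'E'
import numpy as np, cv2
from scipy.spatial.transform import Rotation as R
from workcell import robot, camera, sign_off
def cloud(c):
    z=c["z_map"]; v,u=np.mgrid[:z.shape[0],:z.shape[1]]
    P=np.stack([(u-c["cx"])/c["fx"]*z,(v-c["cy"])/c["fy"]*z,z],-1)
    W=P@c["T"][:3,:3].T+c["T"][:3,3]; W[z<=0]=np.nan; return W
def save(c,n): cv2.imwrite(f"pics/{n}.png",cv2.cvtColor(c["img"],cv2.COLOR_RGB2BGR))
E
python3 - <<'E'
from h import *
s=robot.observe(); print(s)
ims=[]
for n in("scene","side"):
    c=camera(n); np.savez(f"{n}0.npz",**c); ims.append(c["img"]); print(n,c["T"].round(2).tolist(),c["fx"])
    save(c,n+"0")
E
```

```text
pics
{'clock': 0.0, 'joint_pos': array([ 1.07511919,  0.3842296 ,  0.01640521,  1.37114217, -0.00627912,
        1.38817992, -0.04652923]), 'joint_vel': array([ 5.04981680e-04, -4.09307269e-04, -1.05428440e-03, -6.22770065e-04,
       -1.34651353e-03,  2.41518376e-05,  1.10066577e-03]), 'joint_torque': array([-6.95067683e-04, -6.27590203e+01,  8.43559038e-01, -3.71820080e+01,
        1.64180074e-02,  1.43275398e-02,  9.75624232e-06]), 'tool_pos': array([ 261.92559445, -566.92940246,  230.28987349]), 'tcp_rot': array([-3.06651887e+00, -6.74129355e-01,  7.43408236e-04]), 'force': array([ 0.15435271,  0.30785314, -1.12292316]), 'wrist_torque': array([0.0047039 , 0.00487186, 0.01466851]), 'finger_gap': 85.56950278303415}
scene [[0.51, 0.65, -0.56, 1245.46], [0.86, -0.39, 0.33, -357.96], [-0.01, -0.65, -0.76, 1049.48], [0.0, 0.0, 0.0, 1.0]] 390.1063335390865
side [[1.0, 0.02, 0.01, 548.81], [0.01, -0.63, 0.78, -676.79], [0.02, -0.78, -0.63, 684.6], [0.0, 0.0, 0.0, 1.0]] 358.3565233806988
```

View pics/scene0.png

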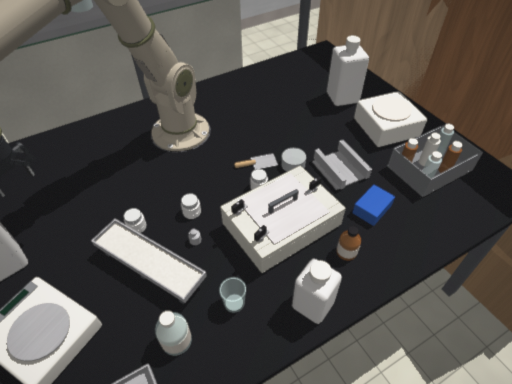

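View pics/side0.png

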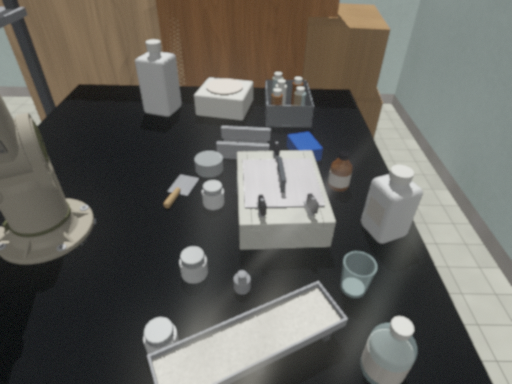

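```bash
python3 - <<'E'
from h import *
# top-down orthographic colour + height map merged
H=np.zeros((600,800),np.float32); C=np.zeros((600,800,3),np.uint8)
# col: y from 650 to -650 (1.625mm/px) ; row: x from 950 (top) to 0
for n in("scene","side"):
    c=dict(np.load(n+"0.npz")); W=cloud(c).reshape(-1,3); I=c["img"].reshape(-1,3)
    ok=np.isfinite(W[:,0])&(W[:,2]<190); W=W[ok];I=I[ok]
    o=np.argsort(W[:,2]); W=W[o];I=I[o]
    col=((700-W[:,1])/1.75).astype(int); row=((1000-W[:,0])/1.75).astype(int)
    k=(col>=0)&(col<800)&(row>=0)&(row<600)
    for r,cc,z,i in zip(row[k],col[k],W[k,2],I[k]):
        if z>=H[r,cc]: H[r,cc]=z; C[r,cc]=i
np.save("H.npy",H)
C=cv2.dilate(C,np.ones((2,2)))
for y in range(-600,700,100): 
    x=int((700-y)/1.75); cv2.line(C,(x,0),(x,600),(255,0,0),1); cv2.putText(C,str(y),(x,595),0,.35,(255,255,0),1)
for x in range(0,1000,100):
    y=int((1000-x)/1.75); cv2.line(C,(0,y),(800,y),(255,0,0),1); cv2.putText(C,str(x),(0,y),0,.35,(255,255,0),1)
cv2.imwrite("pics/top0.png",C[:,:,::-1])
E
```

```text
(no output)
```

View pics/top0.png

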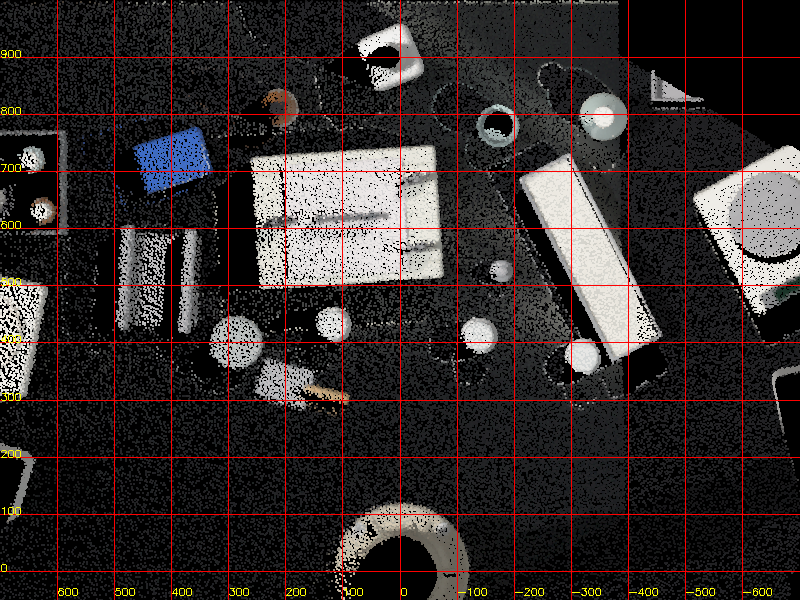

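The views show the shaker at about (620, 90), and the rack to its left at about (515, 430). The ledge is on the right, near (550, -340). There are three jars, at about (430, 118), (410, -138) and (375, -320). Next I'll measure these.

```bash
python3 - <<'E'
from h import *
Ws=[];Is=[]
for n in("scene","side"):
    c=dict(np.load(n+"0.npz")); W=cloud(c).reshape(-1,3); I=c["img"].reshape(-1,3).astype(int); ok=np.isfinite(W[:,0]); Ws.append(W[ok]);Is.append(I[ok])
def sel(k,x0,x1,y0,y1,z0,z1):
    W=Ws[k]; m=(W[:,0]>x0)&(W[:,0]<x1)&(W[:,1]>y0)&(W[:,1]<y1)&(W[:,2]>z0)&(W[:,2]<z1); return W[m],Is[k][m]
def rect(P): 
    r=cv2.minAreaRect(P[:,:2].astype(np.float32)); return np.round(r[0],1),np.round(r[1],1),round(r[2],2),len(P)
for k in(0,1):
    print("cam",k)
    P,_=sel(k,450,800,-120,300,92,112); print("shaker",rect(P),np.median(P[:,2]))
    P,_=sel(k,480,780,-100,300,103,112); print("cover",rect(P))
    P,_=sel(k,330,780,-500,-180,50,66); print("ledge",rect(P),np.median(P[:,2]))
    P,_=sel(k,330,780,-500,-180,66,80); print("ledgerail",rect(P))
    P,_=sel(k,400,640,330,520,42,58); print("rack",rect(P))
    for nm,x,y in(("jA",430,118),("jB",410,-138),("jC",375,-320),("weight",523,-178),("beaker",780,-170),("dish",400,290)):
        P,_=sel(k,x-50,x+50,y-50,y+50,(60 if nm[0]=='j' else 8),100); 
        if len(P): print(nm,cv2.minEnclosingCircle(P[:,:2].astype(np.float32)),P[:,:2].mean(0).round(1),P[:,2].max().round(1),len(P))
    for nm,b in(("s1",(560,680,190,300)),("s2",(520,600,-100,40)),("s3",(620,740,-100,40)),("bar",(560,680,20,190))):
        P,I=sel(k,*b,122,155); 
        if len(P)>5:
            v=cv2.PCACompute(P[:,:2].astype(np.float32),None)[1][0]; print(nm,rect(P),P.mean(0).round(1),v,P[:,2].max())
E
```

```text
cam 0
shaker (array([654.1,  96.6]), array([301., 322.]), 3.35, 5368) 104.30833786065506
cover (array([622.9,  93. ]), array([223.3, 315.7]), 3.46, 3118)
ledge (array([ 564.2, -270.1]), array([439.9, 198.3]), 27.06, 3423) 60.49968109086615
ledgerail (array([ 567.7, -287.2]), array([436.2, 166. ]), 26.86, 706)
rack (array([503.8, 409.8]), array([167. , 198.8]), 87.51, 429)
jA ((432.30572509765625, 119.92633819580078), 27.1173095703125) [433.6 118.2] 71.3 137
jB ((413.91204833984375, -134.8549346923828), 29.130931854248047) [ 414.4 -136.5] 71.3 166
jC ((387.1224365234375, -337.7268371582031), 46.846744537353516) [ 385.7 -330.4] 75.4 254
weight ((526.9845581054688, -175.76199340820312), 18.733686447143555) [ 533. -177.] 55.4 147
beaker ((779.9217529296875, -169.5621337890625), 36.70759201049805) [ 777.2 -169.2] 89.3 648
dish ((401.30206298828125, 291.0683288574219), 48.85578155517578) [407.2 282.7] 51.9 435
s1 (array([612.6, 220.8]), array([15.9, 45.3]), 8.4, 99) [615.2 217.9 140. ] [-0.12786976  0.991791  ] 151.48023503005572
s2 (array([569.8, -35.6]), array([15.2, 46.1]), 10.72, 114) 
[... 1034 characters left out ...]
5] 52.5 305
beaker ((781.44287109375, -170.64552307128906), 36.746761322021484) [ 780.  -172.4] 88.4 1249
dish ((400.19970703125, 289.0843811035156), 48.33668518066406) [403.4 273.3] 48.0 597
s1 (array([610.9, 219.1]), array([13.7, 44.6]), 13.09, 84) [611.1 212.6 139.5] [-0.24358784  0.96987885] 149.00366736213664
s2 (array([568.5, -37.6]), array([13.5, 44.8]), 12.0, 138) [568.6 -43.9 140.1] [-0.25436935  0.9671072 ] 148.95157763549673
s3 (array([ 6.662e+02, -6.000e-01]), array([ 23.3, 116.2]), 36.57, 172) [685.7 -32.7 139. ] [-0.5321869  0.8466269] 148.9687234879001
bar (array([619.9,  92.3]), array([ 14.1, 106.4]), 3.97, 181) [619.9  82.1 143.8] [-0.07598928  0.99710864] 149.88704309563843
```

```bash
cat >> h.py <<'E'
def down(az):  # tool pointing down, jaw (tool y) azimuth in deg
    a=np.radians(az); y=np.array([np.cos(a),np.sin(a),0]); z=np.array([0,0,-1.]); return np.stack([np.cross(y,z),y,z],1)
def rel(pts,p=None,Rm=None):
    """pts: list of (x,y,z,jaw az); prints row numbers from the present pose (or given)"""
    s=robot.observe(); p=s["tool_pos"] if p is None else np.array(p); Rm=R.from_rotvec(s["tcp_rot"]).as_matrix() if Rm is None else Rm
    for q in pts:
        t=R.from_matrix(Rm.T@down(q[3])).as_rotvec(degrees=True); d=Rm.T@(np.array(q[:3])-p)/10
        print(q,"->",t.round(1).tolist(),d.round(2).tolist(),"n>=",max(abs(t).max()/7.16,np.linalg.norm(d)/4.17).round(1))
def st():
    s=robot.observe(); Rm=R.from_rotvec(s["tcp_rot"]).as_matrix()
    print(round(s["clock"],2),s["tool_pos"].round(1),"az",np.degrees(np.arctan2(Rm[1,1],Rm[0,1])).round(1),"tilt",(Rm[:2,2]*57.3).round(1),"F",s["force"].round(2),"M",s["wrist_torque"].round(3),"gap",round(s["finger_gap"],1),"j",s["joint_pos"].round(2))
E
python3 - <<'E'
from h import *
st(); rel([(500,-150,300,-40),(612,220,230,10.5)])
W=np.load("scene0.npz"); W1=np.load("side0.npz")
for c in(W,W1):
    P=cloud(dict(c)).reshape(-1,3); P=P[np.isfinite(P[:,0])]
    for z0,z1,b in((44,56,(400,640,330,520)),):
        m=(P[:,0]>b[0])&(P[:,0]<b[1])&(P[:,1]>b[2])&(P[:,1]<b[3])&(P[:,2]>z0)&(P[:,2]<z1)
        Q=P[m]
        for lo,hi in((330,400),(440,520)):
            q=Q[(Q[:,1]>lo)&(Q[:,1]<hi)]; q=q[q[:,0]<640]; print(q.min(0).round(),q.max(0).round(),q.mean(0).round(1),np.polyfit(q[:,0],q[:,1],1).round(3),len(q))
    # ledge top, region only (white)
    m=(abs(P[:,2]-60)<5); Q=P[m]; u=np.array([.891,.454]);n=np.array([-.454,.891]); d=Q[:,:2]-[548,-333]; a=d@u;b=d@n
    k=(abs(a)<180)&(abs(b)<60)
    r=cv2.minAreaRect(Q[k][:,:2].astype(np.float32)); print("ledge",r)
E
```

```text
0.1 [ 262.  -567.   230.4] az -65.2 tilt [-0.   0.1] F [ 0.19  0.54 -0.23] M [-0.023 -0.022  0.034] gap 85.6 j [ 1.08  0.38  0.02  1.37 -0.01  1.39 -0.05]
(500, -150, 300, -40) -> [-0.1, -0.0, -25.2] [39.1, -27.88, -6.91] n>= 11.6
(612, 220, 230, 10.5) -> [-0.1, -0.1, -75.7] [64.78, -56.76, 0.14] n>= 20.7
[401. 330.  44.] [600. 388.  56.] [510.4 372.1  49.6] [-3.80000e-02  3.91313e+02] 208
[424. 467.  44.] [606. 495.  55.] [521.5 481.2  49.4] [-5.50000e-02  5.09873e+02] 198
ledge ((550.2401733398438, -334.1296691894531), (356.72503662109375, 96.84561157226562), 27.020000457763672)
[409. 330.  44.] [598. 389.  54.] [507.3 370.8  48.5] [-5.70000e-02  3.99743e+02] 208
[426. 466.  44.] [604. 498.  52.] [517.5 480.5  48.6] [-6.70000e-02  5.14987e+02] 170
ledge ((551.9840087890625, -334.32379150390625), (351.9765625, 97.10923767089844), 26.968219757080078)
```

Emit:
{"api": "send_rows", "payload": {"moves": [[0,0,-75.7,64.8,-56.8,0,-1],[0,0,-75.7,64.8,-56.8,0,-1],[0,0,-75.7,64.8,-56.8,0,-1],[0,0,-75.7,64.8,-56.8,0,-1],[0,0,-75.7,64.8,-56.8,0,-1],[0,0,-75.7,64.8,-56.8,0,-1],[0,0,-75.7,64.8,-56.8,0,-1],[0,0,-75.7,64.8,-56.8,0,-1],[0,0,-75.7,64.8,-56.8,0,-1],[0,0,-75.7,64.8,-56.8,0,-1]], "squeeze": 30}}

```text
clock: 0.93
tool_pos: [431.5, -184.6, 231.2]
tcp_rot: [-2.087, -2.349, 0.0]
force: [1.9, -0.6, -0.9]
finger_gap: 85.6
```

```bash
python3 - <<'E'
from h import *
st(); rel([(612,220,230,10.5)])
E
```

```text
0.93 [ 431.5 -184.6  231.2] az 6.8 tilt [-0. -0.] F [ 1.93 -0.59 -0.87] M [-0.012  0.016 -0.041] gap 85.6 j [ 0.72  0.07 -0.4   1.76  0.03  1.32  0.43]
(612, 220, 230, 10.5) -> [-0.0, 0.0, -3.7] [38.05, 22.69, 0.11] n>= 10.6
```

Emit:
{"api": "send_rows", "payload": {"moves": [[0,0,-4,38,22.7,0,-1],[0,0,-4,38,22.7,0,-1],[0,0,-4,38,22.7,0,-1],[0,0,-4,38,22.7,0,-1],[0,0,-4,38,22.7,0,-1],[0,0,-4,38,22.7,0,-1],[0,0,-4,38,22.7,0,-1],[0,0,-4,38,22.7,0,-1],[0,0,-4,38,22.7,0,-1],[0,0,-4,38,22.7,0,-1]]}}

```text
clock: 1.77
tool_pos: [604.2, 194.2, 230.8]
tcp_rot: [-2.012, -2.413, 0.001]
force: [1.7, -0.1, 1.3]
finger_gap: 85.3
```

```bash
python3 - <<'E'
from h import *
c=camera("wrist"); c2=camera("side"); np.savez("w1.npz",**c)
st(); rel([(612,220,230,10.5)])
save(c,"w1")
for c in (c,c2):
    P=cloud(c).reshape(-1,3); P=P[np.isfinite(P[:,0])]
    m=(abs(P[:,0]-612)<60)&(abs(P[:,1]-220)<45)&(P[:,2]>122)&(P[:,2]<155); 
    if m.sum()>20: print(cv2.minAreaRect(P[m][:,:2].astype(np.float32)),m.sum(),P[m][:,2].max())
E
```

```text
1.87 [602.5 201.4 229.1] az 11.0 tilt [-0.2  0.3] F [-0.68 -0.38  0.11] M [0.047 0.022 0.006] gap 85.3 j [ 0.06  0.48 -0.64  1.32  0.28  1.43 -0.37]
(612, 220, 230, 10.5) -> [-0.2, -0.3, 0.5] [1.65, 1.29, -0.09] n>= 0.5
((610.8269653320312, 223.21490478515625), (14.075407028198242, 43.445865631103516), 9.91942024230957) 930 150.57131592291057
((611.4739990234375, 218.7156524658203), (14.793130874633789, 42.001441955566406), 13.546937942504883) 86 148.52947443299104
```

View pics/w1.png

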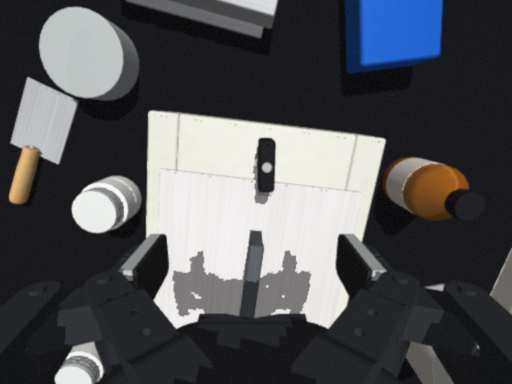

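The wrist picture shows thumbscrew 1 at pixel (266, 165). That gives about (611.5, 220.5), wing yaw about 10°. Next I go down over it.

Emit:
{"api": "send_rows", "payload": {"moves": [[0,0,0.8,1.7,1.2,0,-1],[0,0,0.8,1.7,1.2,0,-1],[0,0,0.8,1.7,1.2,2,-1],[0,0,0.8,1.7,1.2,5,-1],[0,0,0.8,1.7,1.2,8,-1],[0,0,0.8,1.7,1.2,10,-1],[0,0,0.8,1.7,1.2,11.3,-1],[0,0,0.8,1.7,1.2,11.3,-1],[0,0,0.8,1.7,1.2,11.3,-1],[0,0,0.8,1.7,1.2,11.3,-1]]}}

```text
clock: 2.7
tool_pos: [613.3, 211.9, 120.2]
tcp_rot: [2.027, 2.399, 0.003]
force: [0.4, 0.6, 0.7]
finger_gap: 85.5
```

```bash
python3 - <<'E'
from h import *
st(); rel([(611.5,220.5,117,10)])
E
```

```text
2.7 [613.3 211.9 120.2] az 9.6 tilt [0.1 0.1] F [0.37 0.55 0.71] M [-0.023  0.006  0.02 ] gap 85.5 j [ 0.03  0.58 -0.61  1.43  0.34  1.24 -0.44]
(611.5, 220.5, 117, 10) -> [0.1, -0.0, -0.4] [0.88, -0.04, 0.32] n>= 0.2
```

Emit:
{"api": "send_rows", "payload": {"moves": [[0,0,0,0.9,0,0.2,-1],[0,0,0,0.9,0,0.2,-1],[0,0,0,0.9,0,0.2,0],[0,0,0,0.9,0,0.2,1],[0,0,0,0.9,0,0.2,1],[0,0,0,0.9,0,0.2,1],[0,0,0,0.9,0,0.2,1],[0,0,0,0.9,0,0.2,1],[0,0,0,0.9,0,0.2,1],[0,0,0,0.9,0,0.2,1]], "squeeze": 30}}

```text
clock: 3.53
tool_pos: [611.5, 220.4, 117.0]
tcp_rot: [2.027, 2.399, 0.002]
force: [0.5, -1.3, 4.7]
finger_gap: 13.4
```

```bash
python3 - <<'E'
from h import *
st(); rel([(611.5,220.5,117,10)])
E
```

```text
3.53 [611.5 220.4 117. ] az 9.6 tilt [0.1 0. ] F [ 0.47 -1.32  4.74] M [-0.113 -0.096  0.03 ] gap 13.4 j [ 0.02  0.58 -0.61  1.43  0.34  1.23 -0.46]
(611.5, 220.5, 117, 10) -> [0.1, -0.0, -0.4] [0.01, -0.0, 0.0] n>= 0.1
```

Emit:
{"api": "send_rows", "payload": {"moves": [[0,0,-6.5,0,0,0,1],[0,0,-13,0,0,0,1],[0,0,-19.5,0,0,0,1],[0,0,-26,0,0,0,1],[0,0,-32.5,0,0,0,1],[0,0,-39,0,0,0,1],[0,0,-45.5,0,0,0,1],[0,0,-52,0,0,0,1],[0,0,-58.5,0,0,0,1],[0,0,-65,0,0,0,1]]}}

```text
clock: 4.37
tool_pos: [612.6, 221.4, 117.1]
tcp_rot: [0.412, 3.111, 0.005]
force: [7.5, 4.4, -0.6]
finger_gap: 13.9
```

```bash
python3 - <<'E'
from h import *
st()
E
```

```text
4.37 [612.6 221.4 117.1] az 74.9 tilt [0.2 0.1] F [ 7.46  4.44 -0.6 ] M [ 0.888 -1.451 -0.09 ] gap 13.9 j [ 0.15  0.65 -0.83  1.42  0.49  1.28  0.59]
```

Emit:
{"api": "send_rows", "payload": {"moves": [[0,0,-4,0,0,0,1],[0,0,-7,0,0,0,1],[0,0,-10,0,0,0,1],[0,0,-12,0,0,0,1],[0,0,-14,0,0,0,1],[0,0,-15,0,0,0,1],[0,0,-16,0,0,0,1],[0,0,-17,0,0,0,1],[0,0,-17,0,0,0,1],[0,0,-17,0,0,0,1]]}}

```text
clock: 5.2
tool_pos: [612.7, 221.9, 117.1]
tcp_rot: [-0.045, 3.137, 0.005]
force: [8.2, 5.4, 0.4]
finger_gap: 13.6
```

```bash
python3 - <<'E'
from h import *
st()
E
```

```text
5.2 [612.7 221.9 117.1] az 91.6 tilt [0.2 0.2] F [8.25 5.39 0.42] M [ 0.941 -1.541  0.031] gap 13.6 j [ 0.18  0.67 -0.89  1.42  0.53  1.29  0.86]
```

Emit:
{"api": "send_rows", "payload": {"moves": [[0,0,-0.7,0,0,0,1],[0,0,-1.4,0,0,0,1],[0,0,-2.1,0,0,0,1],[0,0,-2.8,0,0,0,1],[0,0,-3.5,0,0,0,1],[0,0,-4.2,0,0,0,1],[0,0,-5,0,0,0,1],[0,0,-5,0,0,0,1],[0,0,-5,0,0,0,1],[0,0,-5,0,0,0,1]]}}

```text
clock: 6.03
tool_pos: [612.2, 222.0, 117.3]
tcp_rot: [-0.179, 3.134, 0.005]
force: [4.7, 4.7, 2.1]
finger_gap: 13.3
```

```bash
python3 - <<'E'
from h import *
st()
E
```

```text
6.03 [612.2 222.  117.3] az 96.5 tilt [0.2 0.2] F [4.7  4.71 2.12] M [ 1.108 -0.737 -1.15 ] gap 13.3 j [ 0.19  0.68 -0.9   1.42  0.54  1.3   0.94]
```

Emit:
{"api": "send_rows", "payload": {"moves": [[0,0,0,0,0,0,0.4],[0,0,0,0,0,0,0.2],[0,0,0,0,0,0,0.2],[0,0,0,0,0,0,0.2],[0,0,0,0,0,-1,0.2],[0,0,0,0,0,-4,0.2],[0,0,0,0,0,-8,0],[0,0,0,0,0,-10,-1],[0,0,0,0,0,-10,-1],[0,0,0,0,0,-10,-1]]}}

```text
clock: 6.87
tool_pos: [611.4, 221.2, 218.7]
tcp_rot: [-0.181, 3.133, 0.002]
force: [-0.8, -0.1, -0.4]
finger_gap: 77.0
```

```bash
python3 - <<'E'
from h import *
st(); rel([(570,-35,217,11.5)])
E
```

```text
6.87 [611.4 221.2 218.7] az 96.6 tilt [0.2 0.1] F [-0.76 -0.11 -0.36] M [ 0.06  -0.036  0.005] gap 77.0 j [ 0.19  0.61 -0.94  1.28  0.48  1.48  0.98]
(570, -35, 217, 11.5) -> [0.2, 0.1, 85.1] [7.07, -24.97, 0.13] n>= 11.9
```

Emit:
{"api": "send_rows", "payload": {"moves": [[0,0,7,1,-2.5,0,-1],[0,0,14,2,-6,0,-1],[0,0,21,3,-9.5,0,-1],[0,0,28,4,-13,0,-1],[0,0,35,5,-16.5,0,-1],[0,0,42,6,-20,0,-1],[0,0,49,6.5,-22.5,0,-1],[0,0,56,7.1,-25,0,-1],[0,0,63,7.1,-25,0,-1],[0,0,70,7.1,-25,0,-1]]}}

```text
clock: 7.7
tool_pos: [568.3, -39.2, 215.1]
tcp_rot: [-1.664, -2.663, 0.003]
force: [-0.5, 1.3, 0.3]
finger_gap: 85.6
```

Emit:
{"api": "send_rows", "payload": {"moves": [[0,0,5,0,0,0,-1],[0,0,10,0,0,0,-1],[0,0,15,0,0,0,-1],[0,0,15,0,0,0,-1],[0,0,15,0,0,0,-1],[0,0,15,0,0,0,-1],[0,0,15,0,0,2,-1],[0,0,15,0,0,4,-1],[0,0,15,0,0,4,-1],[0,0,15,0,0,4,-1]]}}

```text
clock: 8.53
tool_pos: [568.4, -36.1, 175.5]
tcp_rot: [-1.982, -2.434, 0.002]
force: [-0.7, 0.0, 0.1]
finger_gap: 85.2
```

```bash
python3 - <<'E'
from h import *
c=camera("wrist"); st(); rel([(570,-34.5,117,11.5)])
P=cloud(c).reshape(-1,3); P=P[np.isfinite(P[:,0])]
for x,y in((570,-35),(689,-29)):
    m=(abs(P[:,0]-x)<50)&(abs(P[:,1]-y)<40)&(P[:,2]>122)&(P[:,2]<150.5); 
    if m.sum()>20: print(cv2.minAreaRect(P[m][:,:2].astype(np.float32)),m.sum(),P[m][:,2].max())
c=camera("scene");P=cloud(c).reshape(-1,3); P=P[np.isfinite(P[:,0])]
m=(abs(P[:,0]-612)<50)&(abs(P[:,1]-222)<40)&(P[:,2]>122)&(P[:,2]<160); print("s1",cv2.minAreaRect(P[m][:,:2].astype(np.float32)),m.sum())
E
```

```text
8.58 [569.2 -36.  176.7] az 11.7 tilt [-0.  0.] F [ 0.89 -0.36  1.33] M [-0.032 -0.005  0.017] gap 85.4 j [ 0.54  0.38 -0.68  1.58  0.24  1.27  0.03]
(570, -34.5, 117, 11.5) -> [-0.0, -0.0, 0.2] [0.13, 0.11, 5.97] n>= 1.4
((567.6038818359375, -33.998207092285156), (13.852607727050781, 43.39861297607422), 11.743301391601562) 1439 150.3403651790121
((686.9326782226562, -26.214223861694336), (15.167295455932617, 43.84690475463867), 18.134111404418945) 2443 150.15690293725567
s1 ((612.4517211914062, 219.68641662597656), (43.51784896850586, 14.472000122070312), 3.962108612060547) 101
```

Emit:
{"api": "send_rows", "payload": {"moves": [[0,0,0,0.1,0,2,-1],[0,0,0,0.1,0,4,-1],[0,0,0,0.1,0,5.5,-1],[0,0,0,0.1,0,5.9,-1],[0,0,0,0.1,0,5.9,1],[0,0,0,0.1,0,5.9,1],[0,0,0,0.1,0,5.9,1],[0,0,0,0.1,0,5.9,1],[0,0,0,0.1,0,5.9,1],[0,0,0,0.1,0,5.9,1]]}}

```text
clock: 9.47
tool_pos: [568.4, -35.3, 118.0]
tcp_rot: [-1.985, -2.434, 0.002]
force: [-20.0, -2.6, 28.4]
finger_gap: 13.4
```

Emit:
{"api": "send_rows", "payload": {"moves": [[0,0,0,0,0,0,1],[0,0,0,0,0,0,1],[0,0,0,0,0,0,1],[0,0,-6.5,0,0,0,1],[0,0,-13,0,0,0,1],[0,0,-19.5,0,0,0,1],[0,0,-26,0,0,0,1],[0,0,-32.5,0,0,0,1],[0,0,-39,0,0,0,1],[0,0,-45,0,0,0,1]]}}

```text
clock: 10.3
tool_pos: [568.1, -35.3, 118.1]
tcp_rot: [-0.894, -3.01, 0.002]
force: [-9.0, -1.5, 9.1]
finger_gap: 13.4
```

Emit:
{"api": "send_rows", "payload": {"moves": [[0,0,-6,0,0,0,1],[0,0,-12,0,0,0,1],[0,0,-18,0,0,0,1],[0,0,-23,0,0,0,1],[0,0,-27,0,0,0,1],[0,0,-31,0,0,0,1],[0,0,-34,0,0,0,1],[0,0,-36,0,0,0,1],[0,0,-36,0,0,0,1],[0,0,-36,0,0,0,1]]}}

```text
clock: 11.13
tool_pos: [568.0, -35.4, 118.1]
tcp_rot: [0.071, -3.139, 0.002]
force: [-8.3, -2.1, 11.2]
finger_gap: 13.6
```

```bash
python3 - <<'E'
from h import *
st()
E
```

```text
11.13 [568.  -35.4 118.1] az 92.6 tilt [-0.1 -0.1] F [-8.29 -2.11 11.16] M [-0.161  1.941  0.003] gap 13.6 j [ 0.71  0.52 -0.94  1.65  0.44  1.21  1.29]
```

Emit:
{"api": "send_rows", "payload": {"moves": [[0,0,-0.7,0,0,0,1],[0,0,-1.4,0,0,0,1],[0,0,-2.1,0,0,0,1],[0,0,-2.8,0,0,0,1],[0,0,-3.5,0,0,0,1],[0,0,-4,0,0,0,1],[0,0,-4,0,0,0,1],[0,0,-4,0,0,0,1],[0,0,-4,0,0,0,1],[0,0,-4,0,0,0,1]]}}

```text
clock: 11.97
tool_pos: [568.1, -35.4, 118.2]
tcp_rot: [0.176, -3.135, 0.001]
force: [-8.6, 1.1, 11.2]
finger_gap: 13.8
```

```bash
python3 - <<'E'
from h import *
st()
E
```

```text
11.97 [568.1 -35.4 118.2] az 96.4 tilt [-0.1 -0. ] F [-8.65  1.15 11.23] M [ 0.091  1.945 -1.603] gap 13.8 j [ 0.72  0.52 -0.95  1.65  0.45  1.21  1.35]
```

Emit:
{"api": "send_rows", "payload": {"moves": [[0,0,0,0,0,0,0.4],[0,0,0,0,0,0,0.2],[0,0,0,0,0,0,0.2],[0,0,0,0,0,0,0.2],[0,0,0,0,0,-1,0.2],[0,0,0,0,0,-4,0.2],[0,0,0,0,0,-8,0],[0,0,0,0,0,-8,-1],[0,0,0,0,0,-8,-1],[0,0,0,0,0,-8,-1]]}}

```text
clock: 12.8
tool_pos: [569.2, -35.0, 197.8]
tcp_rot: [-0.181, 3.136, -0.001]
force: [-0.7, 0.2, -0.5]
finger_gap: 76.8
```

```bash
python3 - <<'E'
from h import *
st(); rel([(687,-28,197,18)])
E
```

```text
12.8 [569.2 -35.  197.8] az 96.6 tilt [ 0. -0.] F [-0.69  0.22 -0.5 ] M [-0.001  0.007 -0.026] gap 76.8 j [ 0.75  0.45 -1.    1.55  0.39  1.35  1.4 ]
(687, -28, 197, 18) -> [0.0, 0.1, 78.6] [-11.78, -0.66, 0.09] n>= 11.0
```

Emit:
{"api": "send_rows", "payload": {"moves": [[0,0,7,-1.5,-0.1,0,-1],[0,0,14,-3,-0.2,0,-1],[0,0,21,-4.5,-0.3,0,-1],[0,0,28,-6,-0.4,0,-1],[0,0,35,-7.5,-0.5,0,-1],[0,0,42,-9,-0.6,0,-1],[0,0,49,-10.5,-0.7,0,-1],[0,0,56,-11.8,-0.7,0,-1],[0,0,63,-11.8,-0.7,0,-1],[0,0,70,-11.8,-0.7,0,-1]]}}

```text
clock: 13.63
tool_pos: [686.9, -27.9, 195.1]
tcp_rot: [-1.656, -2.666, 0.002]
force: [0.4, -0.4, -0.7]
finger_gap: 85.8
```

Emit:
{"api": "send_rows", "payload": {"moves": [[0,0,4,0,0,0,-1],[0,0,8.6,0,0,0,-1],[0,0,8.6,0,0,0,-1],[0,0,8.6,0,0,0,-1],[0,0,8.6,0,0,0,-1],[0,0,8.6,0,0,0,-1],[0,0,8.6,0,0,2,-1],[0,0,8.6,0,0,2,-1],[0,0,8.6,0,0,2,-1],[0,0,8.6,0,0,2,-1]]}}

```text
clock: 14.47
tool_pos: [687.1, -28.4, 177.7]
tcp_rot: [-1.845, -2.542, -0.0]
force: [-0.2, 0.4, -0.0]
finger_gap: 85.3
```

```bash
python3 - <<'E'
from h import *
c=camera("wrist"); st(); rel([(687.5,-28.5,117,18)])
P=cloud(c).reshape(-1,3); P=P[np.isfinite(P[:,0])]
for x,y in((568,-35),(689,-29)):
    m=(abs(P[:,0]-x)<50)&(abs(P[:,1]-y)<40)&(P[:,2]>122)&(P[:,2]<150.5); 
    if m.sum()>20: print(cv2.minAreaRect(P[m][:,:2].astype(np.float32)),m.sum(),P[m][:,2].max())
E
```

```text
14.52 [687.3 -28.4 178.1] az 18.0 tilt [0. 0.] F [-0.86  1.32  1.17] M [0.058 0.017 0.003] gap 85.3 j [ 0.38  0.63 -0.64  1.23  0.36  1.4   0.09]
(687.5, -28.5, 117, 18) -> [0.0, 0.0, 0.0] [-0.02, 0.01, 6.11] n>= 1.5
((568.426513671875, -34.247501373291016), (44.27069091796875, 14.840497970581055), 2.308633327484131) 2350 150.02629873165404
((687.3794555664062, -26.27797508239746), (13.758991241455078, 43.63046646118164), 17.9081974029541) 1416 150.3807419514337
```

Emit:
{"api": "send_rows", "payload": {"moves": [[0,0,0,0.1,0,2,-1],[0,0,0,0.1,0,4,-1],[0,0,0,0.1,0,5.5,-1],[0,0,0,0.1,0,6,-1],[0,0,0,0.1,0,6,1],[0,0,0,0.1,0,6,1],[0,0,0,0.1,0,6,1],[0,0,0,0.1,0,6,1],[0,0,0,0.1,0,6,1],[0,0,0,0.1,0,6,1]]}}

```text
clock: 15.35
tool_pos: [687.6, -27.2, 118.3]
tcp_rot: [1.845, 2.541, 0.002]
force: [8.8, 1.2, 2.7]
finger_gap: 13.6
```

Emit:
{"api": "send_rows", "payload": {"moves": [[0,0,0,0,0,0,1],[0,0,0,0,0,0,1],[0,0,0,0,0,0,1],[0,0,-6.5,0,0,0,1],[0,0,-13,0,0,0,1],[0,0,-19.5,0,0,0,1],[0,0,-26,0,0,0,1],[0,0,-32.5,0,0,0,1],[0,0,-39,0,0,0,1],[0,0,-45,0,0,0,1]]}}

```text
clock: 16.18
tool_pos: [687.3, -27.5, 118.3]
tcp_rot: [0.724, 3.055, 0.001]
force: [2.7, 0.4, 6.2]
finger_gap: 14.1
```

Emit:
{"api": "send_rows", "payload": {"moves": [[0,0,-6,0,0,0,1],[0,0,-12,0,0,0,1],[0,0,-18,0,0,0,1],[0,0,-23,0,0,0,1],[0,0,-26,0,0,0,1],[0,0,-28,0,0,0,1],[0,0,-29,0,0,0,1],[0,0,-29,0,0,0,1],[0,0,-29,0,0,0,1],[0,0,-29,0,0,0,1]]}}

```text
clock: 17.02
tool_pos: [687.3, -27.7, 118.3]
tcp_rot: [-0.055, 3.14, -0.001]
force: [0.1, -0.4, 6.1]
finger_gap: 13.4
```

```bash
python3 - <<'E'
from h import *
st()
E
```

```text
17.02 [687.3 -27.7 118.3] az 92.0 tilt [ 0.1 -0. ] F [ 0.09 -0.43  6.11] M [-0.162 -0.221  0.025] gap 13.4 j [ 0.51  0.75 -0.87  1.3   0.56  1.35  1.26]
```

Emit:
{"api": "send_rows", "payload": {"moves": [[0,0,-0.7,0,0,0,1],[0,0,-1.4,0,0,0,1],[0,0,-2.1,0,0,0,1],[0,0,-2.8,0,0,0,1],[0,0,-3.5,0,0,0,1],[0,0,-4.2,0,0,0,1],[0,0,-4.5,0,0,0,1],[0,0,-4.5,0,0,0,1],[0,0,-4.5,0,0,0,1],[0,0,-4.5,0,0,0,1]]}}

```text
clock: 17.85
tool_pos: [687.7, -27.7, 118.4]
tcp_rot: [-0.175, 3.134, 0.0]
force: [3.2, 0.5, 5.3]
finger_gap: 13.5
```

```bash
python3 - <<'E'
from h import *
st()
E
```

```text
17.85 [687.7 -27.7 118.4] az 96.4 tilt [0.1 0. ] F [3.19 0.53 5.35] M [ 0.12  -0.563 -1.156] gap 13.5 j [ 0.52  0.75 -0.89  1.29  0.57  1.35  1.33]
```

Emit:
{"api": "send_rows", "payload": {"moves": [[0,0,0,0,0,0,0.4],[0,0,0,0,0,0,0.2],[0,0,0,0,0,0,0.2],[0,0,0,0,0,0,0.2],[0,0,0,0,0,-1,0.2],[0,0,0,0,0,-4,0.2],[0,0,0,0,0,-8,0],[0,0,0,0,0,-8,-1],[0,0,0,0,0,-8,-1],[0,0,0,0,0,-8,-1]]}}

```text
clock: 18.68
tool_pos: [686.9, -27.3, 198.1]
tcp_rot: [-0.179, 3.136, -0.0]
force: [0.2, 0.4, -0.9]
finger_gap: 77.2
```

```bash
python3 - <<'E'
from h import *
st(); rel([(619.5,94,197,4)])
E
```

```text
18.68 [686.9 -27.3 198.1] az 96.5 tilt [ 0.1 -0. ] F [ 0.22  0.43 -0.86] M [-0.018  0.02   0.005] gap 77.2 j [ 0.51  0.7  -0.91  1.19  0.54  1.49  1.37]
(619.5, 94, 197, 4) -> [0.0, 0.1, 92.5] [5.31, 12.82, 0.1] n>= 12.9
```

Emit:
{"api": "send_rows", "payload": {"moves": [[0,0,7,0.6,1.5,0,-1],[0,0,14,1.2,3,0,-1],[0,0,21,1.8,4.5,0,-1],[0,0,28,2.4,6,0,-1],[0,0,35,3,7.5,0,-1],[0,0,42,3.6,9,0,-1],[0,0,49,4.2,10.5,0,-1],[0,0,56,4.8,12,0,-1],[0,0,63,5.3,12.8,0,-1],[0,0,70,5.3,12.8,0,-1]]}}

```text
clock: 19.52
tool_pos: [617.5, 96.6, 196.5]
tcp_rot: [-1.654, -2.668, 0.001]
force: [0.5, 0.4, -0.7]
finger_gap: 85.4
```

Emit:
{"api": "send_rows", "payload": {"moves": [[0,0,7,0,0,0,-1],[0,0,14,0,0,0,-1],[0,0,21,0,0,0,-1],[0,0,22.5,0,0,0,-1],[0,0,22.5,0,0,0,-1],[0,0,22.5,0,0,0,-1],[0,0,22.5,0,0,0,-1],[0,0,22.5,0,0,0,-1],[0,0,22.5,0,0,0,-1],[0,0,22.5,0,0,0,-1]]}}

```text
clock: 20.35
tool_pos: [619.6, 93.7, 197.3]
tcp_rot: [-2.141, -2.299, -0.0]
force: [-0.0, -0.5, -0.1]
finger_gap: 85.4
```

```bash
python3 - <<'E'
from h import *
c=camera("wrist"); save(c,"w2"); st()
P=cloud(c).reshape(-1,3); P=P[np.isfinite(P[:,0])]
m=(abs(P[:,0]-620)<25)&(abs(P[:,1]-94)<75)&(P[:,2]>125)&(P[:,2]<160); Q=P[m]
if m.sum()>20: print(cv2.minAreaRect(P[m][:,:2].astype(np.float32)),m.sum(),np.percentile(Q,[2,98],axis=0).round(1))
rel([(619.5,94,122,4)])
E
```

```text
20.4 [619.6  93.7 197.3] az 4.0 tilt [0. 0.] F [ 0.2  -0.07  0.62] M [-0.016 -0.042 -0.013] gap 85.6 j [ 0.26  0.49 -0.67  1.39  0.3   1.36 -0.34]
((619.1678466796875, 97.33699035644531), (14.011488914489746, 109.07172393798828), 3.473689079284668) 2786 [[610.9  46.4 145.9]
 [627.2 150.  150.1]]
(619.5, 94, 122, 4) -> [0.0, -0.0, 0.0] [0.03, -0.01, 7.53] n>= 1.8
```

View pics/w2.png

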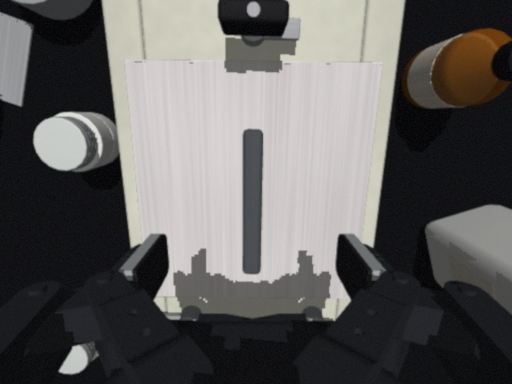

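The handle is at pixel (252, 200), and the screw 1 tab at (254, 35) is clear of the plate. Next I grip the handle and lift.

Emit:
{"api": "send_rows", "payload": {"moves": [[0,0,0,0.2,0,2,-1],[0,0,0,0.2,0,4,-1],[0,0,0,0.2,0,6,-1],[0,0,0,0.2,0,7.4,-1],[0,0,0,0.2,0,7.4,1],[0,0,0,0.2,0,7.4,1],[0,0,0,0.2,0,7.4,1],[0,0,0,0.2,0,7.4,1],[0,0,0,0.2,0,7.4,1],[0,0,0,0.2,0,7.4,1]], "squeeze": 60}}

```text
clock: 21.23
tool_pos: [619.9, 95.9, 124.5]
tcp_rot: [2.142, 2.297, 0.002]
force: [-7.6, -1.9, 22.3]
finger_gap: 13.0
```

Emit:
{"api": "send_rows", "payload": {"moves": [[0,0,0,0,0,0,1],[0,0,0,0,0,0,1],[0,0,0,0,0,0,1],[0,0,0,0,0,-0.3,1],[0,0,0,0,0,-0.6,1],[0,0,0,0,0,-0.9,1],[0,0,0,0,0,-1.2,1],[0,0,0,0,0,-1.5,1],[0,0,0,0,0,-1.5,1],[0,0,0,0,0,-1.5,1]]}}

```text
clock: 22.07
tool_pos: [619.5, 95.8, 138.5]
tcp_rot: [2.142, 2.298, 0.0]
force: [1.0, -1.0, -5.2]
finger_gap: 12.9
```

```bash
python3 - <<'E'
from h import *
st(); rel([(619,95,260,4),(560,320,260,-2),(525,437,260,-2)])
E
```

```text
22.07 [619.5  95.8 138.5] az 4.0 tilt [0. 0.] F [ 0.97 -0.97 -5.22] M [ 0.007  0.047 -0.019] gap 12.9 j [ 0.26  0.53 -0.65  1.47  0.33  1.25 -0.36]
(619, 95, 260, 4) -> [0.0, -0.0, 0.0] [-0.07, -0.06, -12.15] n>= 2.9
(560, 320, 260, -2) -> [0.0, -0.0, 6.0] [22.79, -4.36, -12.15] n>= 6.3
(525, 437, 260, -2) -> [0.0, -0.0, 6.0] [34.7, -7.03, -12.15] n>= 9.0
```

Emit:
{"api": "send_rows", "payload": {"moves": [[0,0,0,0,0,-2,1],[0,0,0,0,0,-5,1],[0,0,0,0,0,-8,1],[0,0,0,0,0,-9.5,1],[0,0,0,0,0,-10,1],[0,0,1,2,-0.4,-10,1],[0,0,2,5,-1,-10,1],[0,0,3,8,-1.7,-10,1],[0,0,4,11,-2.3,-10,1],[0,0,5,14,-3,-10,1]]}}

```text
clock: 22.9
tool_pos: [578.8, 234.0, 236.8]
tcp_rot: [-2.241, -2.2, 0.003]
force: [0.3, -0.3, -4.7]
finger_gap: 12.6
```

Emit:
{"api": "send_rows", "payload": {"moves": [[0,0,1,3,-0.6,0,1],[0,0,1,6,-1.2,0,1],[0,0,1,9,-1.8,0,1],[0,0,1,12,-2.4,0,1],[0,0,1,15,-3,0,1],[0,0,1,17,-3.4,0,1],[0,0,1,19,-3.7,0,1],[0,0,1,20.5,-4,0,1],[0,0,1,20.5,-4,0,1],[0,0,1,20.5,-4,0,1]]}}

```text
clock: 23.73
tool_pos: [542.0, 439.8, 236.4]
tcp_rot: [-2.256, -2.185, 0.004]
force: [-0.6, -0.3, -5.5]
finger_gap: 12.7
```

```bash
python3 - <<'E'
from h import *
c=camera("side"); save(c,"s2"); c=camera("scene"); save(c,"c2")
st(); rel([(525,436,110,-3),(525,436,75,-3)])
E
```

```text
23.83 [543.7 437.8 237.2] az -2.0 tilt [-0.  -0.1] F [-0.12 -1.3  -5.18] M [ 0.009 -0.065  0.011] gap 13.0 j [-0.34  0.64 -0.69  1.09  0.39  1.54 -0.98]
(525, 436, 110, -3) -> [-0.0, 0.1, 1.0] [-0.23, -1.85, 12.72] n>= 3.1
(525, 436, 75, -3) -> [-0.0, 0.1, 1.0] [-0.22, -1.85, 16.22] n>= 3.9
```

View pics/c2.png

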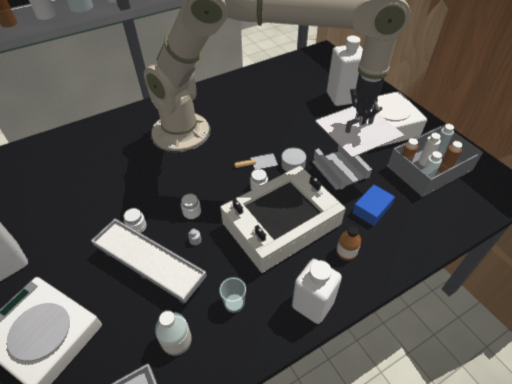

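The plate is held level at about pixel (372, 128), the well is open (290, 215), and the jars haven't moved. Next I lower it onto the rack.

Emit:
{"api": "send_rows", "payload": {"moves": [[0,0,1,-0.2,-1.8,0,1],[0,0,1,-0.2,-1.8,2,1],[0,0,1,-0.2,-1.8,5,1],[0,0,1,-0.2,-1.8,8,1],[0,0,1,-0.2,-1.8,11,1],[0,0,1,-0.2,-1.8,13,1],[0,0,1,-0.2,-1.8,14,1],[0,0,1,-0.2,-1.8,14.5,1],[0,0,1,-0.2,-1.8,14.5,1],[0,0,1,-0.2,-1.8,14.5,1]]}}

```text
clock: 24.67
tool_pos: [526.0, 437.8, 94.9]
tcp_rot: [2.279, 2.162, 0.003]
force: [0.1, 0.1, -3.8]
finger_gap: 12.7
```

```bash
python3 - <<'E'
from h import *
st(); rel([(525,436,74.5,-3)])
E
```

```text
24.67 [526.  437.8  94.9] az -3.0 tilt [0.1 0.1] F [ 0.11  0.15 -3.75] M [ 0.015 -0.001 -0.   ] gap 12.7 j [-0.32  0.69 -0.67  1.34  0.43  1.25 -1.06]
(525, 436, 74.5, -3) -> [0.1, -0.1, -0.0] [-0.19, -0.09, 2.04] n>= 0.5
```

Emit:
{"api": "send_rows", "payload": {"moves": [[0,0,0,-0.1,0,0.4,1],[0,0,0,-0.1,0,0.8,1],[0,0,0,-0.1,0,1.2,1],[0,0,0,-0.1,0,1.5,1],[0,0,0,-0.1,0,1.8,1],[0,0,0,-0.1,0,2,1],[0,0,0,-0.1,0,2.1,1],[0,0,0,-0.1,0,2.1,1],[0,0,0,-0.1,0,2.1,1],[0,0,0,-0.1,0,2.1,1]]}}

```text
clock: 25.5
tool_pos: [525.2, 436.7, 74.5]
tcp_rot: [2.278, 2.162, 0.002]
force: [-5.3, -6.5, 10.7]
finger_gap: 12.3
```

```bash
python3 - <<'E'
from h import *
st()
E
```

```text
25.5 [525.2 436.7  74.5] az -3.0 tilt [0.1 0. ] F [-5.26 -6.54 10.69] M [-1.276  1.166 -0.024] gap 12.3 j [-0.32  0.71 -0.66  1.36  0.44  1.22 -1.07]
```

Emit:
{"api": "send_rows", "payload": {"moves": [[0,0,0,0,0,0,0.4],[0,0,0,0,0,0,-0.5],[0,0,0,0,0,0,-1],[0,0,0,0,0,0,-1],[0,0,0,0,0,-1,-1],[0,0,0,0,0,-4,-1],[0,0,0,0,0,-8,-1],[0,0,0,0,0,-11,-1],[0,0,0,0,0,-12,-1],[0,0,0,0,0,-12,-1]]}}

```text
clock: 26.33
tool_pos: [526.1, 438.3, 197.5]
tcp_rot: [-2.278, -2.163, -0.012]
force: [0.6, -0.2, -0.2]
finger_gap: 85.2
```

Emit:
{"api": "send_rows", "payload": {"moves": [[0,0,6,-3,-0.7,0,-1],[0,0,12,-6.5,-1.5,0,-1],[0,0,18,-10,-2.3,0,-1],[0,0,24,-13.5,-3.1,0,-1],[0,0,30,-17,-4,0,-1],[0,0,36,-20.5,-5,0,-1],[0,0,42,-24,-5.7,0,-1],[0,0,48,-27.5,-6.5,0,-1],[0,0,54,-30,-7.2,0,-1],[0,0,60,-32.1,-7.6,0,-1]]}}

```text
clock: 27.17
tool_pos: [431.2, 117.2, 191.6]
tcp_rot: [3.057, 0.722, -0.002]
force: [0.7, 1.4, -0.6]
finger_gap: 85.5
```

Emit:
{"api": "send_rows", "payload": {"moves": [[0,0,0,0,0,0,-1],[0,0,0,0,0,0,-1],[0,0,0,0,0,2,-1],[0,0,0,0,0,4,-1],[0,0,0,0,0,5,-1],[0,0,0,0,0,5,-1],[0,0,0,0,0,5,-1],[0,0,0,0,0,5,-1],[0,0,0,0,0,5,-1],[0,0,0,0,0,5,-1]]}}

```text
clock: 28.0
tool_pos: [433.1, 120.3, 143.2]
tcp_rot: [3.055, 0.734, 0.003]
force: [1.1, 0.5, -0.2]
finger_gap: 85.6
```

```bash
cat >> h.py <<'E'
def meanF(n=10):
    F=[]
    for i in range(n): c=camera("side"); F.append(robot.observe()["force"])
    F=np.array(F); print("meanF",F.mean(0).round(3),"sd",F.std(0).round(2)); return c
def find(c,x,y,r,z0,z1):
    P=cloud(c).reshape(-1,3); P=P[np.isfinite(P[:,0])]; m=(np.hypot(P[:,0]-x,P[:,1]-y)<r)&(P[:,2]>z0)&(P[:,2]<z1); Q=P[m].astype(np.float32)
    if len(Q)<15: print("few",len(Q)); return
    (a,b),rr=cv2.minEnclosingCircle(Q[:,:2]); print("circ",round(a,1),round(b,1),"r",round(rr,1),"n",len(Q),"zmax",Q[:,2].max().round(1)); return Q
E
python3 - <<'E'
from h import *
st(); meanF(12); c=camera("wrist"); save(c,"w3"); d=camera("scene"); save(d,"c3")
for k in(c,d): find(k,432,119,45,60,75)
Q=find(d,525,437,150,51,64); print(cv2.minAreaRect(Q[:,:2]),Q[:,2].mean())
A=np.c_[Q[:,:2],np.ones(len(Q))]; print(np.linalg.lstsq(A,Q[:,2],rcond=None)[0][:2]*57.3)
find(d,413,-137,45,60,75); find(d,378,-322,45,64,75)
rel([(432,119.5,11,-63)])
E
```

```text
28.0 [433.1 120.3 143.2] az -63.0 tilt [0.1 0. ] F [ 1.08  0.51 -0.19] M [0.004 0.054 0.001] gap 85.6 j [ 0.15  0.1  -0.52  1.93  0.06  1.12 -1.49]
meanF [ 0.061  0.048 -0.086] sd [0.53 0.49 0.32]Traceback (most recent call last):
  File "<stdin>", line 3, in <module>
  File "h.py", line 27, in find
    (a,b),rr=cv2.minEnclosingCircle(Q[:,:2]); print("circ",round(a,1),round(b,1),"r",round(rr,1),"n",len(Q),"zmax",Q[:,2].max().round(1)); return Q
             ~~~~~~~~~~~~~~~~~~~~~~^^^^^^^^^
cv2.error: OpenCV(4.12.0) /io/opencv/modules/imgproc/src/shapedescr.cpp:201: error: (-215:Assertion failed) count >= 0 && (depth == CV_32F || depth == CV_32S) in function 'minEnclosingCircle'
```

View pics/c3.png

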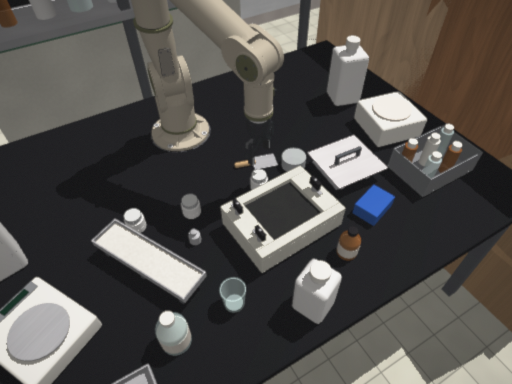

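The cover plate lies on the rack, around pixel (347, 160), and the jars are at (259, 180), (191, 206) and (134, 220). I'll fix the helper so it uses contiguous arrays.

```bash
sed -i 's/minEnclosingCircle(Q\[:,:2\])/minEnclosingCircle(Q[:,:2].copy())/' h.py
python3 - <<'E'
from h import *
c=camera("wrist"); d=camera("scene"); e=camera("side")
for k in(c,d,e): find(k,432,119,45,60,75)
Q=find(d,525,437,150,51,64)
if Q is not None:
    print(cv2.minAreaRect(Q[:,:2].copy()),Q[:,2].mean())
    A=np.c_[Q[:,:2],np.ones(len(Q))]; print((np.linalg.lstsq(A,Q[:,2],rcond=None)[0][:2]*57.3).round(2))
for k in (d,e): find(k,413,-137,45,60,75); find(k,376,-322,34,64,75)
rel([(432,119.5,11,-63)])
E
```

```text
circ 431.0 121.5 r 26.6 n 3068 zmax 69.2
circ 432.0 119.7 r 27.0 n 136 zmax 71.7
circ 432.1 119.2 r 27.3 n 194 zmax 68.6
circ 529.9 434.2 r 143.9 n 2094 zmax 63.8
((548.5296630859375, 435.2969665527344), (213.94302368164062, 249.4290008544922), 87.25581359863281) 56.187405
[-0.01 -0.09]
circ 412.2 -136.7 r 27.0 n 164 zmax 71.7
circ 374.7 -319.5 r 26.7 n 151 zmax 71.5
circ 412.5 -137.2 r 26.3 n 348 zmax 68.7
circ 376.0 -319.9 r 26.1 n 522 zmax 68.3
(432, 119.5, 11, -63) -> [-0.0, 0.0, 0.0] [-0.07, 0.02, 13.13] n>= 3.1
```

Emit:
{"api": "send_rows", "payload": {"moves": [[0,0,0,-0.1,0,3,-1],[0,0,0,-0.1,0,6,-1],[0,0,0,-0.1,0,9,-1],[0,0,0,-0.1,0,11,-1],[0,0,0,-0.1,0,12.5,-1],[0,0,0,-0.1,0,13.1,-1],[0,0,0,-0.1,0,13.1,-1],[0,0,0,-0.1,0,13.1,1],[0,0,0,-0.1,0,13.1,1],[0,0,0,-0.1,0,13.1,1]], "squeeze": 50}}

```text
clock: 29.68
tool_pos: [432.7, 119.9, 12.8]
tcp_rot: [3.054, 0.734, 0.004]
force: [-1.2, -0.2, 4.2]
finger_gap: 60.9
```

Emit:
{"api": "send_rows", "payload": {"moves": [[0,0,0,0,0,0,1],[0,0,0,0,0,0,1],[0,0,0,0,0,0,1],[0,0,0,0,0,-0.5,1],[0,0,0,0,0,-2,1],[0,0,0,0,0,-5,1],[0,0,0,0,0,-8,1],[0,0,0,0,0,-11,1],[0,0,0,0,0,-14,1],[0,0,0,0,0,-15,1]]}}

```text
clock: 30.52
tool_pos: [433.4, 120.3, 166.2]
tcp_rot: [3.054, 0.734, 0.01]
force: [0.5, 0.5, -2.5]
finger_gap: 60.9
```

Emit:
{"api": "send_rows", "payload": {"moves": [[0,0,0,0,0,0,1],[0,0,0,0,0,0,1],[0,0,0,0,0,0,1],[0,0,0,0,0,0,1],[0,0,0,0,0,0,1],[0,0,0,0,0,0,1],[0,0,0,0,0,0,1],[0,0,0,0,0,0,1],[0,0,0,0,0,0,1],[0,0,0,0,0,0,1]]}}

```text
clock: 31.35
tool_pos: [431.6, 119.5, 161.3]
tcp_rot: [-3.055, -0.734, 0.0]
force: [0.4, -0.4, -3.3]
finger_gap: 60.5
```

```bash
python3 - <<'E'
from h import *
st(); meanF(14); st()
th=np.radians(3.6); c,s=np.cos(th),np.sin(th)
# shaker origin from the three screw positions and the cover centre
for l in((-40,-52),(-40,52),(42,0)): print(l, 619.5+c*l[0]-s*l[1], 95.5+s*l[0]+c*l[1])
E
```

```text
31.35 [431.6 119.5 161.3] az -63.0 tilt [-0.  0.] F [ 0.4  -0.44 -3.3 ] M [ 0.014  0.052 -0.009] gap 60.5 j [ 0.17  0.08 -0.53  1.91  0.05  1.16 -1.48]
meanF [-0.075 -0.047 -2.604] sd [0.47 0.38 0.61]
32.05 [431.6 119.5 161.3] az -63.0 tilt [0. 0.] F [-0.16  0.12 -2.11] M [-0.029  0.052 -0.011] gap 60.8 j [ 0.17  0.08 -0.53  1.91  0.05  1.16 -1.48]
(-40, -52) 582.8440378783935 41.09098934055734
(-40, 52) 576.3138238473448 144.88576909709758
(42, 0) 661.4171225939874 98.13720182023116
```

Jar A weighs about 255 g, so it's light and goes on the ledge, second place from the far end.

Emit:
{"api": "send_rows", "payload": {"moves": [[0,0,0,0,0,-2,1],[0,0,0,0,0.5,-4,1],[0,0,0,-0.2,2,-4,1],[0,0,0,-0.6,5,-4,1],[0,0,0,-1,8,-4,1],[0,0,0,-1.4,11,-4,1],[0,0,0,-1.8,14.5,-4,1],[0,0,0,-2.2,18,-4,1],[0,0,0,-2.6,21.5,-4,1],[0,0,0,-3,25,-4,1]]}}

```text
clock: 32.88
tool_pos: [518.8, -118.6, 201.3]
tcp_rot: [3.054, 0.734, 0.0]
force: [0.7, 1.2, -2.3]
finger_gap: 60.9
```

Emit:
{"api": "send_rows", "payload": {"moves": [[0,0,0,-0.5,3.5,0,1],[0,0,0,-0.9,7,0,1],[0,0,0,-1.3,10.5,0,1],[0,0,0,-1.7,13.5,0,1],[0,0,0,-2.1,16.5,0,1],[0,0,0,-2.5,19,0,1],[0,0,0,-2.7,20.5,0,1],[0,0,0,-2.7,20.8,0,1],[0,0,0,-2.7,20.8,0,1],[0,0,0,-2.7,20.8,0,1]]}}

```text
clock: 33.72
tool_pos: [589.0, -313.2, 200.9]
tcp_rot: [-3.053, -0.735, 0.0]
force: [-0.0, 0.6, -2.3]
finger_gap: 60.6
```

```bash
python3 - <<'E'
from h import *
meanF(4); c=camera("wrist"); save(c,"w4"); st(); rel([(589.3,-314.5,85,-63),(589.3,-314.5,73,-63)])
P=cloud(c).reshape(-1,3); P=P[np.isfinite(P[:,0])]; u=np.array([.891,.454]);n=np.array([-.454,.891]); d=P[:,:2]-[551,-334]
for lo,hi in((-160,-60),(-60,20),(110,170)):
    m=(d@u>lo)&(d@u<hi)&(P[:,2]>66)&(P[:,2]<76)&(abs(d@n)<60); b=(d@n)[m]; print(lo,m.sum(), np.percentile(b[b>0],[5,50,95]).round(1) if (b>0).sum()>5 else None, np.percentile(b[b<0],[5,50,95]).round(1) if (b<0).sum()>5 else None)
E
```

```text
meanF [-0.009 -0.01  -2.497] sd [0.78 0.39 0.49]
33.97 [ 589.1 -313.3  201.7] az -62.9 tilt [0. 0.] F [-0.78 -0.3  -1.48] M [ 0.012  0.019 -0.049] gap 61.1 j [ 0.58  0.5  -0.21  1.28  0.1   1.38 -0.72]
(589.3, -314.5, 85, -63) -> [0.0, -0.0, 0.1] [-0.04, 0.12, 11.67] n>= 2.8
(589.3, -314.5, 73, -63) -> [0.0, -0.0, 0.1] [-0.04, 0.12, 12.87] n>= 3.1
-160 0 None None
-60 9 None None
110 792 [47.8 49.4 51.7] [-45.8 -43.6 -42. ]
```

View pics/w4.png

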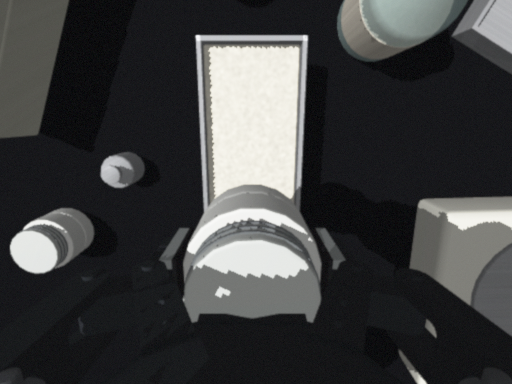

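The jar hangs centred above the ledge, whose rails are at pixel columns 203 and 300. Next I go straight down.

Emit:
{"api": "send_rows", "payload": {"moves": [[0,0,0,0,0,3,1],[0,0,0,0,0,6,1],[0,0,0,0,0,9,1],[0,0,0,0,0,11,1],[0,0,0,0,0,11.8,1],[0,0,0,0,0,12.2,1],[0,0,0,0,0,12.5,1],[0,0,0,0,0,12.7,1],[0,0,0,0,0,12.8,1],[0,0,0,0,0,12.8,1]]}}

```text
clock: 34.8
tool_pos: [589.5, -314.7, 74.5]
tcp_rot: [3.054, 0.734, 0.002]
force: [-0.2, -0.1, -1.7]
finger_gap: 60.8
```

```bash
python3 - <<'E'
from h import *
st()
E
```

```text
34.8 [ 589.5 -314.7   74.5] az -63.0 tilt [ 0.1 -0. ] F [-0.17 -0.12 -1.75] M [0.024 0.012 0.016] gap 60.8 j [ 0.58  0.59 -0.2   1.43  0.12  1.13 -0.74]
```

Emit:
{"api": "send_rows", "payload": {"moves": [[0,0,0,0,0,0.1,1],[0,0,0,0,0,0.2,1],[0,0,0,0,0,0.2,1],[0,0,0,0,0,0.2,1],[0,0,0,0,0,0.2,0],[0,0,0,0,0,0.2,-0.7],[0,0,0,0,0,0.2,-1],[0,0,0,0,0,0.2,-1],[0,0,0,0,0,-2,-1],[0,0,0,0,0,-5,-1]]}}

```text
clock: 35.63
tool_pos: [586.9, -313.5, 120.3]
tcp_rot: [-3.05, -0.733, 0.008]
force: [0.7, -0.6, 0.2]
finger_gap: 85.5
```

Emit:
{"api": "send_rows", "payload": {"moves": [[0,0,0,0,0,-3,-1],[0,0,0,0,0,-6,-1],[0,0,0,0,0,-9,-1],[0,0,0,0,0,-9,-1],[0,0,0,0,0,-9,-1],[0,0,0,0,0,-9,-1],[0,0,0,0,0,-9,-1],[0,0,0,0,0,-9,-1],[0,0,0,0,0,-9,-1],[0,0,0,0,0,-9,-1]]}}

```text
clock: 36.47
tool_pos: [588.6, -314.3, 212.4]
tcp_rot: [-3.054, -0.734, 0.002]
force: [0.1, 0.6, 0.8]
finger_gap: 85.4
```

```bash
python3 - <<'E'
from h import *
c=camera("wrist"); d=camera("scene"); e=camera("side"); st()
for k in (c,d,e): find(k,589,-314,45,120,140)
for k in (d,e): find(k,413,-137,60,60,75); find(k,376,-322,34,64,75)
rel([(412.5,-137,160,-63)])
E
```

```text
36.62 [ 588.9 -314.3  213. ] az -63.0 tilt [-0.  0.] F [-0.39 -0.01  0.19] M [0.044 0.052 0.014] gap 85.6 j [ 0.58  0.5  -0.2   1.26  0.1   1.4  -0.72]
circ 588.4 -314.2 r 26.5 n 2838 zmax 129.4
circ 587.2 -315.0 r 27.9 n 248 zmax 131.0
circ 588.5 -316.3 r 26.6 n 637 zmax 129.3
circ 411.7 -137.7 r 27.7 n 162 zmax 71.6
few 0
circ 413.4 -136.6 r 27.2 n 348 zmax 69.1
circ 400.1 -319.7 r 22.5 n 201 zmax 68.5
(412.5, -137, 160, -63) -> [-0.0, 0.0, 0.0] [-7.65, -23.81, 5.31] n>= 6.1
```

```bash
python3 - <<'E'
from h import *
d=camera("scene"); e=camera("side"); save(e,"s5")
for k in (d,e): find(k,400,-300,60,63,75)
for k in (d,e): find(k,412,-290,45,62,75)
E
```

```text
circ 424.8 -317.4 r 28.3 n 51 zmax 73.8
circ 415.7 -329.2 r 36.2 n 702 zmax 74.0
circ 416.7 -313.8 r 21.2 n 49 zmax 69.9
circ 412.9 -318.5 r 26.1 n 451 zmax 68.8
```

View pics/s5.png

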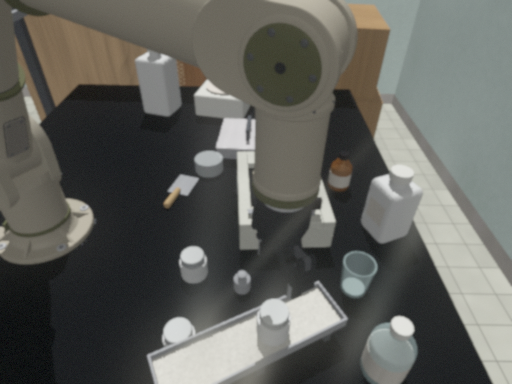

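Jar A stands in the middle of the ledge at pixel (273, 325). Jar C has been knocked to about (413, -318), at pixel (178, 330). It's upright and right against the ledge side. Jar B is next.

Emit:
{"api": "send_rows", "payload": {"moves": [[0,0,0,-1,-3,0,-1],[0,0,0,-2,-6.5,0,-1],[0,0,0,-3.2,-10,0,-1],[0,0,0,-4.3,-13.5,0,-1],[0,0,0,-5.5,-17,1,-1],[0,0,0,-6.6,-20.5,3,-1],[0,0,0,-7.4,-23,5,-1],[0,0,0,-7.7,-23.8,5.3,-1],[0,0,0,-7.7,-23.8,5.3,-1],[0,0,0,-7.7,-23.8,5.3,-1]]}}

```text
clock: 37.55
tool_pos: [412.9, -137.9, 161.2]
tcp_rot: [3.053, 0.734, 0.002]
force: [0.3, -0.6, 0.8]
finger_gap: 85.3
```

Emit:
{"api": "send_rows", "payload": {"moves": [[0,0,0,0,0,0,-1],[0,0,0,0,0,0,-1],[0,0,0,0,0,0,-1],[0,0,0,0,0,2,-1],[0,0,0,0,0,4,-1],[0,0,0,0,0,5,-1],[0,0,0,0,0,5,-1],[0,0,0,0,0,5,-1],[0,0,0,0,0,5,-1],[0,0,0,0,0,5,-1]]}}

```text
clock: 38.38
tool_pos: [413.0, -137.6, 111.4]
tcp_rot: [3.054, 0.734, 0.002]
force: [0.0, 0.3, 1.0]
finger_gap: 85.3
```

```bash
python3 - <<'E'
from h import *
c=camera("wrist"); st(); find(c,413,-137,50,60,75); find(camera("scene"),413,-137,50,60,75); rel([(412.5,-136.5,11,-63)])
E
```

```text
38.43 [ 413.  -137.6  111.3] az -63.0 tilt [ 0.1 -0. ] F [ 0.15 -0.31 -0.1 ] M [-0.077 -0.031  0.024] gap 85.6 j [ 0.54  0.09 -0.3   2.01  0.03  1.04 -0.88]
circ 411.7 -134.5 r 26.5 n 4049 zmax 69.3
circ 412.3 -136.2 r 26.6 n 162 zmax 72.0
(412.5, -136.5, 11, -63) -> [0.1, -0.1, 0.0] [0.01, -0.12, 10.02] n>= 2.4
```

Emit:
{"api": "send_rows", "payload": {"moves": [[0,0,0,0,-0.1,3,-1],[0,0,0,0,-0.1,6,-1],[0,0,0,0,-0.1,8.5,-1],[0,0,0,0,-0.1,9.8,-1],[0,0,0,0,-0.1,9.9,-1],[0,0,0,0,-0.1,9.9,-1],[0,0,0,0,-0.1,9.9,1],[0,0,0,0,-0.1,9.9,1],[0,0,0,0,-0.1,9.9,1],[0,0,0,0,-0.1,9.9,1]]}}

```text
clock: 39.32
tool_pos: [412.9, -136.7, 13.0]
tcp_rot: [3.053, 0.734, 0.004]
force: [-1.8, 1.0, 7.6]
finger_gap: 60.8
```

Emit:
{"api": "send_rows", "payload": {"moves": [[0,0,0,0,0,0,1],[0,0,0,0,0,0,1],[0,0,0,0,0,0,1],[0,0,0,0,0,-0.5,1],[0,0,0,0,0,-2,1],[0,0,0,0,0,-5,1],[0,0,0,0,0,-8,1],[0,0,0,0,0,-11,1],[0,0,0,0,0,-14,1],[0,0,0,0,0,-15,1]]}}

```text
clock: 40.15
tool_pos: [413.7, -136.9, 166.3]
tcp_rot: [3.051, 0.733, 0.009]
force: [1.2, -0.2, -2.6]
finger_gap: 61.1
```

Emit:
{"api": "send_rows", "payload": {"moves": [[0,0,0,0,0,-2,1],[0,0,0,0,0,-4,1],[0,0,0,0,0,-4,1],[0,0,0,0,0,-4,1],[0,0,0,0,0,-4,1],[0,0,0,0,0,-4,1],[0,0,0,0,0,-4,1],[0,0,0,0,0,-4,1],[0,0,0,0,0,-4,1],[0,0,0,0,0,-4,1]]}}

```text
clock: 40.98
tool_pos: [411.6, -136.4, 201.0]
tcp_rot: [-3.054, -0.734, 0.001]
force: [0.2, 0.2, -2.8]
finger_gap: 61.0
```

```bash
python3 - <<'E'
from h import *
st(); meanF(14); rel([(580,42,240,-63),(512.3,-352.5,200,-63)])
E
```

```text
40.98 [ 411.6 -136.4  201. ] az -63.0 tilt [-0.  0.] F [ 0.16  0.22 -2.84] M [ 0.033  0.033 -0.033] gap 61.0 j [ 0.55  0.   -0.3   1.89  0.    1.25 -0.85]
meanF [-0.239  0.264 -2.826] sd [0.38 0.41 0.44]
(580, 42, 240, -63) -> [-0.0, -0.0, 0.0] [23.1, -8.25, -3.87] n>= 6.0
(512.3, -352.5, 200, -63) -> [-0.0, -0.0, 0.0] [-0.86, 23.82, 0.13] n>= 5.7
```

Jar B weighs about 280 g, so it's light too. It goes on the ledge next to jar A.

Emit:
{"api": "send_rows", "payload": {"moves": [[0,0,0,0,1.5,0,1],[0,0,0,-0.1,4,0,1],[0,0,0,-0.2,7.5,0,1],[0,0,0,-0.4,11,0,1],[0,0,0,-0.5,14.5,0,1],[0,0,0,-0.7,18,0,1],[0,0,0,-0.8,21,0,1],[0,0,0,-0.9,23,0,1],[0,0,0,-0.9,23.8,0,1],[0,0,0,-0.9,23.8,0,1]]}}

```text
clock: 42.52
tool_pos: [511.6, -354.9, 200.1]
tcp_rot: [-3.055, -0.73, 0.002]
force: [-0.9, 0.2, -3.0]
finger_gap: 60.8
```

Emit:
{"api": "send_rows", "payload": {"moves": [[0,0,0,0,0,0,1],[0,0,0,0,0,0,1],[0,0,0,0,0,0,1],[0,0,0,0,0,2,1],[0,0,0,0,0,5,1],[0,0,0,0,0,8,1],[0,0,0,0,0,8,1],[0,0,0,0,0,8,1],[0,0,0,0,0,8,1],[0,0,0,0,0,8,1]]}}

```text
clock: 43.35
tool_pos: [513.3, -353.1, 124.1]
tcp_rot: [3.052, 0.734, 0.005]
force: [0.8, 0.1, -1.9]
finger_gap: 60.5
```

```bash
python3 - <<'E'
from h import *
meanF(6); st(); rel([(512.3,-352.5,73,-63)])
E
```

```text
meanF [ 0.366 -0.193 -3.047] sd [0.59 0.36 0.44]
43.65 [ 512.1 -352.8  122. ] az -63.0 tilt [ 0.1 -0. ] F [-0.12  0.32 -3.16] M [ 0.012  0.021 -0.053] gap 60.7 j [ 0.67  0.45 -0.17  1.52  0.08  1.17 -0.6 ]
(512.3, -352.5, 73, -63) -> [0.1, -0.0, 0.0] [0.02, -0.02, 4.9] n>= 1.2
```

Emit:
{"api": "send_rows", "payload": {"moves": [[0,0,0,0,0,2,1],[0,0,0,0,0,3.5,1],[0,0,0,0,0,4.2,1],[0,0,0,0,0,4.6,1],[0,0,0,0,0,4.8,1],[0,0,0,0,0,5,1],[0,0,0,0,0,5,1],[0,0,0,0,0,5,1],[0,0,0,0,0,5,1],[0,0,0,0,0,5,1]]}}

```text
clock: 44.48
tool_pos: [512.5, -353.0, 73.1]
tcp_rot: [3.053, 0.733, 0.002]
force: [-3.0, 2.2, 6.3]
finger_gap: 60.7
```

```bash
python3 - <<'E'
from h import *
st()
E
```

```text
44.48 [ 512.5 -353.    73.1] az -63.0 tilt [ 0.1 -0.1] F [-3.    2.23  6.32] M [0.584 0.759 0.049] gap 60.7 j [ 0.67  0.5  -0.16  1.57  0.09  1.08 -0.61]
```

Emit:
{"api": "send_rows", "payload": {"moves": [[0,0,0,0,0,0,0.5],[0,0,0,0,0,0,0],[0,0,0,0,0,0,-0.7],[0,0,0,0,0,0,-1],[0,0,0,0,0,0,-1],[0,0,0,0,0,-2,-1],[0,0,0,0,0,-5,-1],[0,0,0,0,0,-8,-1],[0,0,0,0,0,-11,-1],[0,0,0,0,0,-13,-1]]}}

```text
clock: 45.32
tool_pos: [512.8, -353.1, 204.9]
tcp_rot: [3.052, 0.733, 0.004]
force: [0.5, -0.4, -0.2]
finger_gap: 85.5
```

Emit:
{"api": "send_rows", "payload": {"moves": [[0,0,0,0,0,0,-1],[0,0,0,0,0,0,-1],[0,0,0,0,0,0,-1],[0,0,0,0,0,0,-1],[0,0,0,0,0,0,-1],[0,0,0,0,0,0,-1],[0,0,0,0,0,0,-1],[0,0,0,0,0,0,-1],[0,0,0,0,0,0,-1],[0,0,0,0,0,0,-1]]}}

```text
clock: 46.15
tool_pos: [511.8, -352.6, 201.3]
tcp_rot: [-3.055, -0.734, -0.0]
force: [-0.7, -0.4, -0.7]
finger_gap: 85.2
```

```bash
python3 - <<'E'
from h import *
c=camera("wrist"); d=camera("scene"); e=camera("side"); st()
for k in (c,d,e): find(k,512,-352,45,115,140); find(k,589,-314,45,115,140); find(k,404,-312,48,62,70.5)
rel([(413,-318,200,27),(413,-318,140,27)])
E
```

```text
46.3 [ 511.9 -352.6  201.3] az -63.0 tilt [0. 0.] F [-0.24  0.48 -0.09] M [0.018 0.037 0.01 ] gap 85.2 j [ 0.67  0.4  -0.17  1.42  0.07  1.33 -0.6 ]
circ 511.9 -352.3 r 26.5 n 3163 zmax 129.1
circ 588.4 -314.2 r 26.6 n 4126 zmax 129.5
circ 411.7 -326.8 r 35.4 n 1520 zmax 70.4
circ 512.5 -354.0 r 27.0 n 251 zmax 130.3
circ 588.8 -316.0 r 27.1 n 270 zmax 131.7
circ 411.4 -327.4 r 34.0 n 191 zmax 70.4
circ 512.4 -354.8 r 26.5 n 715 zmax 129.4
circ 588.7 -316.8 r 26.5 n 684 zmax 128.8
circ 410.7 -327.2 r 34.3 n 624 zmax 70.5
(413, -318, 200, 27) -> [0.0, -0.0, -90.0] [-7.24, -7.57, 0.13] n>= 12.6
(413, -318, 140, 27) -> [0.0, -0.0, -90.0] [-7.24, -7.57, 6.13] n>= 12.6
```

Emit:
{"api": "send_rows", "payload": {"moves": [[0,0,-7,-1,-1,0,-1],[0,0,-14,-2,-2,0,-1],[0,0,-21,-3,-3,0,-1],[0,0,-28,-4,-4,0,-1],[0,0,-35,-5,-5,0,-1],[0,0,-42,-6,-6,0,-1],[0,0,-49,-7,-7.4,0,-1],[0,0,-56,-7.2,-7.6,0,-1],[0,0,-63,-7.2,-7.6,0,-1],[0,0,-70,-7.2,-7.6,0,-1]]}}

```text
clock: 47.13
tool_pos: [412.8, -317.6, 201.7]
tcp_rot: [2.074, 2.359, -0.0]
force: [0.1, -0.2, 0.1]
finger_gap: 85.1
```

Emit:
{"api": "send_rows", "payload": {"moves": [[0,0,-7,0,0,0,-1],[0,0,-14,0,0,0,-1],[0,0,-20,0,0,0,-1],[0,0,-20,0,0,2,-1],[0,0,-20,0,0,4,-1],[0,0,-20,0,0,4,-1],[0,0,-20,0,0,4,-1],[0,0,-20,0,0,4,-1],[0,0,-20,0,0,4,-1],[0,0,-20,0,0,4,-1]]}}

```text
clock: 47.97
tool_pos: [413.8, -317.9, 162.5]
tcp_rot: [1.64, 2.677, -0.0]
force: [0.6, -0.3, -0.3]
finger_gap: 85.7
```

```bash
python3 - <<'E'
from h import *
c=camera("wrist"); save(c,"w6"); d=camera("scene"); st()
W=cloud(c); I=c["img"]
find(c,409,-311,36,62,69); 
P=W.reshape(-1,3); P=P[np.isfinite(P[:,0])]; d=P[:,:2]-[551,-334]; n=np.array([-.454,.891]); m=(d@n>50.5)&(np.hypot(P[:,0]-413,P[:,1]+318)<45)&(P[:,2]>60)&(P[:,2]<75); print(cv2.minEnclosingCircle(P[m][:,:2].astype(np.float32)),m.sum())
rel([(413,-318,11,27)])
E
```

```text
48.07 [ 413.6 -317.8  162.1] az 27.0 tilt [ 0.1 -0. ] F [0.07 0.83 0.39] M [ 0.024 -0.001  0.045] gap 85.4 j [ 0.9   0.23 -0.36  1.74  0.09  1.19  0.99]
circ 412.7 -317.7 r 28.7 n 2645 zmax 69.0
((418.0633850097656, -327.92620849609375), 39.5661506652832) 3137
(413, -318, 11, 27) -> [0.0, 0.1, 0.0] [0.03, -0.07, 15.11] n>= 3.6
```

View pics/w6.png

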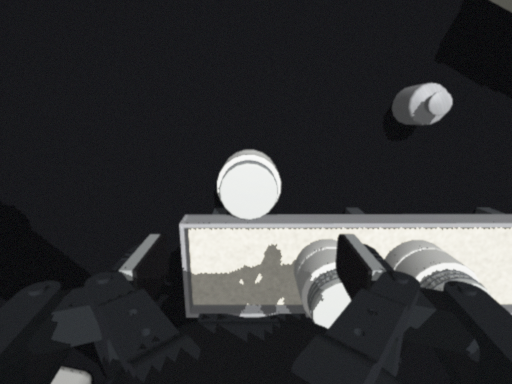

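Jar C stands upright just outside the rail, at pixel (249, 185). The jaws open along the ledge, so they clear it.

Emit:
{"api": "send_rows", "payload": {"moves": [[0,0,0,0,-0.1,3,-1],[0,0,0,0,-0.1,6,-1],[0,0,0,0,-0.1,9,-1],[0,0,0,0,-0.1,12,-1],[0,0,0,0,-0.1,14,-1],[0,0,0,0,-0.1,14.9,-1],[0,0,0,0,-0.1,14.9,-1],[0,0,0,0,-0.1,14.9,1],[0,0,0,0,-0.1,14.9,1],[0,0,0,0,-0.1,14.9,1]]}}

```text
clock: 48.9
tool_pos: [413.3, -319.2, 14.4]
tcp_rot: [1.64, 2.676, -0.001]
force: [-2.0, 0.2, 4.7]
finger_gap: 60.4
```

Emit:
{"api": "send_rows", "payload": {"moves": [[0,0,0,0,0,0,1],[0,0,0,0,0,0,1],[0,0,0,0,0,0,1],[0,0,0,0,0,-0.5,1],[0,0,0,0,0,-2,1],[0,0,0,0,0,-5,1],[0,0,0,0,0,-8,1],[0,0,0,0,0,-11,1],[0,0,0,0,0,-14,1],[0,0,0,0,0,-15,1]]}}

```text
clock: 49.73
tool_pos: [414.1, -318.9, 167.4]
tcp_rot: [1.637, 2.674, -0.001]
force: [2.0, 0.2, -4.2]
finger_gap: 60.4
```

Emit:
{"api": "send_rows", "payload": {"moves": [[0,0,0,0,0,-2,1],[0,0,0,0,0,-4,1],[0,0,0,0,0,-4,1],[0,0,0,0,0,-4,1],[0,0,0,0,0,-4,1],[0,0,0,0,0,-4,1],[0,0,0,0,0,-4,1],[0,0,0,0,0,-4,1],[0,0,0,0,0,-4,1],[0,0,0,0,0,-4,1]]}}

```text
clock: 50.57
tool_pos: [412.2, -318.0, 201.9]
tcp_rot: [-1.641, -2.679, -0.0]
force: [-0.5, -0.2, -5.3]
finger_gap: 60.4
```

```bash
python3 - <<'E'
from h import *
st(); meanF(14); rel([(618,95,240,4),(665.5,-276,200,-63)])
E
```

```text
50.57 [ 412.2 -318.   201.9] az 27.0 tilt [-0.  0.] F [-0.53 -0.24 -5.26] M [-0.044  0.009 -0.009] gap 60.4 j [ 0.91  0.2  -0.36  1.69  0.07  1.27  1.01]
meanF [ 0.065  0.133 -5.202] sd [0.48 0.62 0.5 ]
(618, 95, 240, 4) -> [0.0, -0.0, 23.0] [27.45, 37.09, -3.77] n>= 11.1
(665.5, -276, 200, -63) -> [-0.0, -0.0, 90.0] [-7.76, 24.47, 0.23] n>= 12.6
```

Jar C weighs about 520 g, so it's heavy and goes into the well.

Emit:
{"api": "send_rows", "payload": {"moves": [[0,0,0,0,0,-2,1],[0,0,1,0.5,0.7,-4,1],[0,0,3,2,2.7,-4,1],[0,0,6,4,5.4,-4,1],[0,0,9,6,8.1,-4,1],[0,0,12,8,10.8,-4,1],[0,0,15,10,13.5,-4,1],[0,0,18,12,16.2,-4,1],[0,0,21,14,18.9,-4,1],[0,0,23,16,21.6,-4,1]]}}

```text
clock: 52.1
tool_pos: [532.5, -76.0, 242.5]
tcp_rot: [2.146, 2.294, 0.0]
force: [0.8, -0.7, -5.9]
finger_gap: 60.3
```

```bash
python3 - <<'E'
from h import *
st(); rel([(618.5,95.5,240,4)])
E
```

```text
52.1 [532.5 -76.  242.5] az 3.8 tilt [ 0. -0.] F [ 0.77 -0.7  -5.88] M [-0.086 -0.059  0.021] gap 60.3 j [ 0.52  0.23 -0.52  1.57  0.12  1.37  0.06]
(618.5, 95.5, 240, 4) -> [0.0, 0.0, -0.2] [16.53, 9.73, 0.25] n>= 4.6
```

Emit:
{"api": "send_rows", "payload": {"moves": [[0,0,0,2.4,1.4,0,1],[0,0,0,4.8,2.8,0,1],[0,0,0,7.6,4.5,0,1],[0,0,0,10.4,6.1,0,1],[0,0,0,13,7.7,0,1],[0,0,0,15.2,9,0,1],[0,0,0,16.5,9.7,0,1],[0,0,0,16.5,9.7,0,1],[0,0,0,16.5,9.7,0,1],[0,0,0,16.5,9.7,0,1]]}}

```text
clock: 52.93
tool_pos: [617.2, 92.9, 242.1]
tcp_rot: [2.143, 2.297, -0.001]
force: [0.9, 0.7, -5.2]
finger_gap: 60.5
```

Emit:
{"api": "send_rows", "payload": {"moves": [[0,0,0,0,0,0,1],[0,0,0,0,0,3,1],[0,0,0,0,0,6,1],[0,0,0,0,0,9,1],[0,0,0,0,0,11,1],[0,0,0,0,0,12,1],[0,0,0,0,0,12,1],[0,0,0,0,0,12,1],[0,0,0,0,0,12,1],[0,0,0,0,0,12,1]]}}

```text
clock: 53.77
tool_pos: [618.4, 94.2, 124.5]
tcp_rot: [2.141, 2.296, 0.004]
force: [0.3, 0.7, -4.6]
finger_gap: 60.8
```

```bash
python3 - <<'E'
from h import *
meanF(6); st(); rel([(619,95.5,97.5,4)])
E
```

```text
meanF [-0.048 -0.186 -4.986] sd [0.41 0.18 0.3 ]
54.07 [617.4  94.1 122.8] az 4.0 tilt [0. 0.] F [-0.22 -0.41 -4.62] M [-0.044 -0.008 -0.035] gap 60.3 j [ 0.2   0.51 -0.56  1.5   0.28  1.21 -0.33]
(619, 95.5, 97.5, 4) -> [0.0, -0.0, 0.0] [0.13, 0.17, 2.53] n>= 0.6
```

Emit:
{"api": "send_rows", "payload": {"moves": [[0,0,0,0.1,0.2,1,1],[0,0,0,0.1,0.2,1.7,1],[0,0,0,0.1,0.2,2.1,1],[0,0,0,0.1,0.2,2.3,1],[0,0,0,0.1,0.2,2.5,1],[0,0,0,0.1,0.2,2.6,1],[0,0,0,0.1,0.2,2.6,1],[0,0,0,0.1,0.2,2.6,1],[0,0,0,0.1,0.2,2.6,1],[0,0,0,0.1,0.2,2.6,1]]}}

```text
clock: 54.9
tool_pos: [620.7, 100.7, 101.3]
tcp_rot: [2.137, 2.302, 0.013]
force: [-8.8, 8.3, 27.2]
finger_gap: 60.1
```

```bash
python3 - <<'E'
from h import *
st()
E
```

```text
54.9 [620.7 100.7 101.3] az 4.3 tilt [0.4 0.3] F [-8.81  8.26 27.22] M [ 1.258  2.053 -0.069] gap 60.1 j [ 0.19  0.54 -0.56  1.52  0.3   1.16 -0.34]
```

```bash
python3 - <<'E'
from h import *
d=camera("scene"); e=camera("side"); w=camera("wrist"); st()
a=cv2.resize(d["img"][140:270,200:370],None,fx=2.3,fy=2.3,interpolation=cv2.INTER_CUBIC); b=cv2.resize(e["img"][130:260,210:380],None,fx=2.3,fy=2.3,interpolation=cv2.INTER_CUBIC)
c=cv2.resize(w["img"],(391,293)); blank=np.zeros_like(c)
cv2.imwrite("pics/comp1.png",np.hstack([np.vstack([a,b])[:598],np.vstack([c,blank])[:598]])[:,:,::-1])
E
```

```text
55.05 [620.8 100.8 101.3] az 4.3 tilt [0.4 0.3] F [-8.16  6.85 27.21] M [ 1.216  2.    -0.073] gap 60.3 j [ 0.19  0.54 -0.56  1.52  0.3   1.16 -0.34]Traceback (most recent call last):
  File "<stdin>", line 5, in <module>
    return _nx.concatenate(arrs, 1, dtype=dtype, casting=casting)
           ~~~~~~~~~~~~~~~^^^^^^^^^^^^^^^^^^^^^^^^^^^^^^^^^^^^^^^
ValueError: all the input array dimensions except for the concatenation axis must match exactly, but along dimension 0, the array at index 0 has size 598 and the array at index 1 has size 586
```

```bash
python3 - <<'E'
from h import *
d=camera("scene"); e=camera("side"); w=camera("wrist"); np.savez("w7.npz",**w)
a=cv2.resize(d["img"][140:270,200:370],(390,299),interpolation=cv2.INTER_CUBIC); b=cv2.resize(e["img"][130:260,210:380],(390,299),interpolation=cv2.INTER_CUBIC)
c=cv2.resize(w["img"],(400,299))
cv2.imwrite("pics/comp1.png",np.hstack([np.vstack([a,b]),np.vstack([c,np.zeros_like(c)])])[:,:,::-1])
E
```

```text
(no output)
```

View pics/comp1.png

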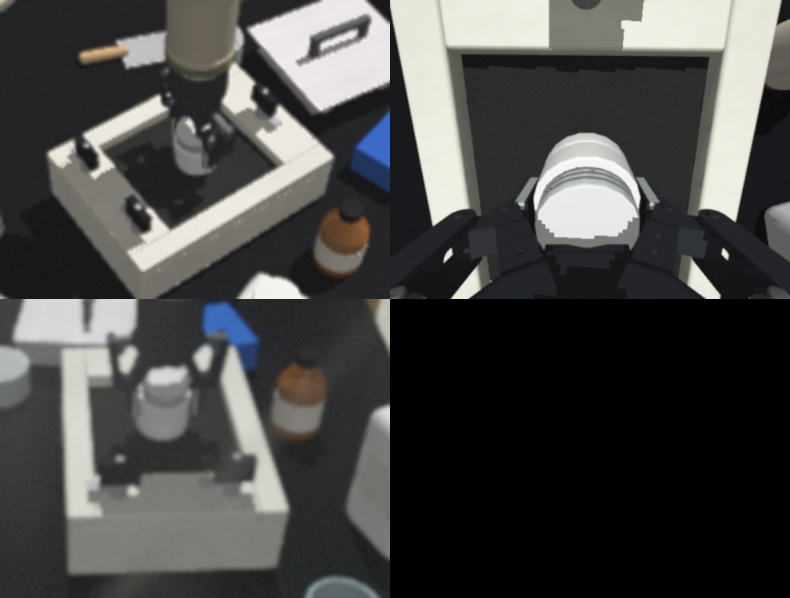

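```bash
python3 - <<'E'
from h import *
s=camera("scene"); e=camera("side")
for k in (s,e):
    P=cloud(k).reshape(-1,3); I=k["img"].reshape(-1,3).astype(int); ok=np.isfinite(P[:,0])&(np.hypot(P[:,0]-621,P[:,1]-100)<60)&(I.min(1)>95)&(P[:,2]<175); Q=P[ok]
    print(len(Q)); 
    for z in range(80,175,8):
        q=Q[(Q[:,2]>=z)&(Q[:,2]<z+8)]
        if len(q): print(z,len(q),q.min(0).round(0),q.max(0).round(0))
    q=Q[(Q[:,2]>143)&(np.hypot(Q[:,0]-621,Q[:,1]-100)<32)]
    if len(q)>10: A=np.c_[q[:,:2]-q[:,:2].mean(0),np.ones(len(q))]; print("top plane",(np.linalg.lstsq(A,q[:,2],rcond=None)[0]*[57.3,57.3,1]).round(2),q.mean(0).round(1))
    # platform height
    P=P[np.isfinite(P[:,0])]; 
    m=(abs(P[:,0]-619)<75)&(abs(P[:,1]-60)<15)&(P[:,2]<98); print("platform z",np.percentile(P[m][:,2],[5,50,95]).round(1) if m.sum() else None,m.sum())
E
```

```text
239
88 22 [621.  77.  88.] [651. 106.  96.]
96 12 [618.  75.  96.] [648.  96. 104.]
104 19 [619.  75. 104.] [657.  97. 111.]
112 17 [614.  73. 112.] [659.  93. 120.]
120 28 [594.  72. 120.] [648.  92. 128.]
128 29 [604.  72. 128.] [649.  95. 135.]
136 8 [616.  75. 137.] [645. 111. 144.]
144 82 [571.  74. 144.] [645. 115. 152.]
152 19 [564.  81. 152.] [641. 106. 157.]
160 1 [573.  84. 160.] [573.  84. 160.]
168 2 [640. 103. 169.] [654. 108. 170.]
top plane [ -0.91   6.69 150.02] [621.6  88.6 150. ]
platform z [79.9 83.3 86.5] 370
663
80 16 [596.  76.  84.] [639.  92.  88.]
88 50 [590.  75.  88.] [650. 104.  96.]
96 45 [592.  73.  96.] [649.  94. 104.]
104 47 [589.  72. 104.] [649.  94. 112.]
112 55 [587.  72. 112.] [648.  91. 120.]
120 64 [589.  70. 120.] [650.  95. 128.]
128 84 [588.  70. 128.] [652. 113. 136.]
136 54 [588.  73. 136.] [652.  99. 144.]
144 157 [590.  73. 144.] [646. 119. 152.]
152 59 [577.  81. 152.] [664. 123. 160.]
160 13 [572.  84. 160.] [672. 113. 168.]
168 19 [569.  79. 168.] [673. 118. 175.]
top plane [ -3.08   5.96 150.97] [621.  95. 151.]
platform z [81.1 82.8 84.6] 375
```

The picture and the depth show the jar sitting tilted by about 6° in the grip, with one edge of its foot on the platform. I'll ease up to relieve the force, then let it settle flat.

Emit:
{"api": "send_rows", "payload": {"moves": [[0,0,0,0,0,-0.1,1],[0,0,0,0,0,-0.2,1],[0,0,0,0,0,-0.3,1],[0,0,0,0,0,-0.4,1],[0,0,0,0,0,-0.5,1],[0,0,0,0,0,-0.5,1],[0,0,0,0,0,-0.5,1],[0,0,0,0,0,-0.5,1],[0,0,0,0,0,-0.5,1],[0,0,0,0,0,-0.5,1]]}}

```text
clock: 56.13
tool_pos: [619.8, 96.5, 102.0]
tcp_rot: [2.141, 2.299, 0.004]
force: [0.7, 4.6, 5.5]
finger_gap: 60.5
```

```bash
python3 - <<'E'
from h import *
st(); meanF(3)
for n in ("scene","side","wrist"):
    k=camera(n)
    P=cloud(k).reshape(-1,3); I=k["img"].reshape(-1,3).astype(int); Q=P[np.isfinite(P[:,0])&(np.hypot(P[:,0]-620,P[:,1]-97)<33)&(I.min(1)>95)&(P[:,2]<160)&(P[:,2]>146)]
    if len(Q)>10: A=np.c_[Q[:,:2]-Q[:,:2].mean(0),np.ones(len(Q))]; print("top plane",(np.linalg.lstsq(A,Q[:,2],rcond=None)[0]*[57.3,57.3,1]).round(2),Q.mean(0).round(1),np.percentile(Q,[3,97],axis=0).round(0).tolist(),len(Q))
E
```

```text
56.13 [619.8  96.5 102. ] az 4.1 tilt [0.1 0.1] F [0.7  4.59 5.55] M [ 1.055 -0.225  0.031] gap 60.5 j [ 0.19  0.54 -0.56  1.51  0.3   1.17 -0.34]
meanF [1.104 5.312 5.377] sd [0.33 0.22 0.3 ]
top plane [ -1.2    6.53 150.73] [619.6  85.1 150.7] [[599.0, 72.0, 147.0], [642.0, 106.0, 155.0]] 93
top plane [ -0.84   7.22 151.25] [620.4  91.9 151.3] [[598.0, 72.0, 147.0], [643.0, 115.0, 155.0]] 209
top plane [ -0.61   1.47 153.52] [619.2 106.2 153.5] [[597.0, 89.0, 148.0], [642.0, 122.0, 156.0]] 10190
```

Emit:
{"api": "send_rows", "payload": {"moves": [[0,0,0,0,0,0,-0.5],[0,0,0,0,0,0,-0.55],[0,0,0,0,0,0,-0.6],[0,0,0,0,0,0,-0.7],[0,0,0,0,0,0,-0.8],[0,0,0,0,0,0,-0.9],[0,0,0,0,0,0,-1],[0,0,0,0,0,0,-1],[0,0,0,0,0,0,-1],[0,0,0,0,0,0,-1]]}}

```text
clock: 57.27
tool_pos: [619.1, 95.2, 101.3]
tcp_rot: [-2.142, -2.298, -0.0]
force: [0.1, -0.4, 0.4]
finger_gap: 85.4
```

Emit:
{"api": "send_rows", "payload": {"moves": [[0,0,0,0,0,-0.5,-1],[0,0,0,0,0,-1.5,-1],[0,0,0,0,0,-3,-1],[0,0,0,0,0,-5,-1],[0,0,0,0,0,-8,-1],[0,0,0,0,0,-11,-1],[0,0,0,0,0,-13,-1],[0,0,0,0,0,-13,-1],[0,0,0,0,0,-13,-1],[0,0,0,0,0,-13,-1]]}}

```text
clock: 58.1
tool_pos: [618.9, 95.1, 231.2]
tcp_rot: [-2.142, -2.298, 0.0]
force: [0.2, -0.1, -0.4]
finger_gap: 86.0
```

```bash
python3 - <<'E'
from h import *
st()
for n in ("scene","side","wrist"):
    k=camera(n)
    P=cloud(k).reshape(-1,3); I=k["img"].reshape(-1,3).astype(int); Q=P[np.isfinite(P[:,0])&(np.hypot(P[:,0]-620,P[:,1]-97)<45)&(I.min(1)>95)&(P[:,2]<165)&(P[:,2]>143)]
    if len(Q)>10: A=np.c_[Q[:,:2]-Q[:,:2].mean(0),np.ones(len(Q))]; print("top plane",(np.linalg.lstsq(A,Q[:,2],rcond=None)[0]*[57.3,57.3,1]).round(2),Q.mean(0).round(1),np.percentile(Q,[3,97],axis=0).round(0).tolist(),len(Q))
    find(k,512,-352,45,115,140); find(k,589,-314,45,115,140)
save(k,"w8")
E
```

```text
58.1 [618.9  95.1 231.2] az 4.0 tilt [-0. -0.] F [ 0.2  -0.08 -0.44] M [ 0.002 -0.016 -0.027] gap 86.0 j [ 0.2   0.45 -0.58  1.34  0.24  1.42 -0.3 ]
top plane [ -1.17   1.03 148.97] [621.3 101.3 149. ] [[598.0, 79.0, 144.0], [644.0, 124.0, 153.0]] 189
circ 512.5 -353.1 r 26.6 n 256 zmax 131.0
circ 589.1 -316.2 r 27.0 n 271 zmax 131.1
top plane [  0.4    2.34 148.15] [618.9  98.6 148.1] [[596.0, 78.0, 144.0], [641.0, 122.0, 150.0]] 201
circ 512.4 -354.2 r 26.6 n 786 zmax 128.5
circ 588.9 -316.4 r 26.6 n 686 zmax 128.9
top plane [ 5.0000e-02 -1.2100e+00  1.4967e+02] [618.4 106.4 149.7] [[596.0, 83.0, 145.0], [641.0, 128.0, 151.0]] 3035
few 0
few 0
```

View pics/w8.png

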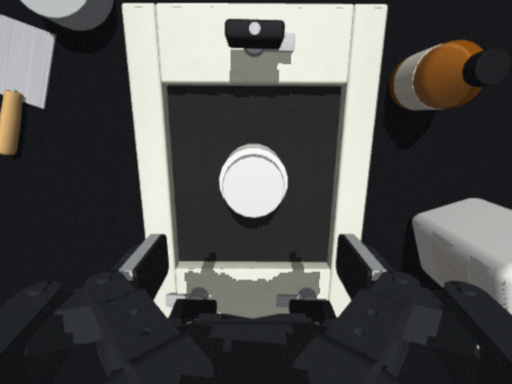

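Jar C stands upright on the platform, with its cap at pixel (253, 185) and its top level at 149 mm. Next I back off and check the whole bench.

Emit:
{"api": "send_rows", "payload": {"moves": [[0,0,0,0,0,-2,-1],[0,0,0,0,0,-5,-1],[0,0,0,-3,-3,-8,-1],[0,0,0,-6,-5,-10,-1],[0,0,0,-9,-8,-10,-1],[0,0,0,-12,-10,-10,-1],[0,0,0,-14,-12,-10,-1],[0,0,0,-15,-12,-10,-1],[0,0,0,-15,-12,-10,-1],[0,0,0,-15,-12,-10,-1]]}}

```text
clock: 59.08
tool_pos: [510.0, -62.8, 330.8]
tcp_rot: [-2.143, -2.296, 0.0]
force: [-0.1, 0.4, 0.2]
finger_gap: 85.4
```

Emit:
{"api": "send_rows", "payload": {"moves": [[0,0,0,0,0,0,-1],[0,0,0,0,0,0,-1],[0,0,0,0,0,0,-1],[0,0,0,0,0,0,-1],[0,0,0,0,0,0,-1],[0,0,0,0,0,0,-1],[0,0,0,0,0,0,-1],[0,0,0,0,0,0,-1],[0,0,0,0,0,0,-1],[0,0,0,0,0,0,-1]]}}

```text
clock: 59.92
tool_pos: [509.9, -62.9, 331.3]
tcp_rot: [-2.142, -2.298, -0.0]
force: [0.3, 0.0, 0.5]
finger_gap: 85.3
```

```bash
python3 - <<'E'
from h import *
st(); d=camera("scene"); e=camera("side")
cv2.imwrite("pics/final.png",np.hstack([cv2.resize(d["img"],(400,300)),cv2.resize(e["img"],(400,300))])[:,:,::-1])
for nm,k in(("scene",d),("side",e)):
    print(nm)
    for n,a in dict(jarA=(588,-315,45,115,140),jarB=(512,-353,45,115,140),jarC=(619,101,40,143,160),weight=(527,-177,45,8,70),beaker=(780,-170,55,8,95),dish=(401,290,60,8,49)).items(): print(n,end=" "); find(k,*a)
    P=cloud(k).reshape(-1,3); P=P[np.isfinite(P[:,0])]
    for x,y in((612,221),(568,-35),(687,-28)):
        m=(np.hypot(P[:,0]-x,P[:,1]-y)<32)&(P[:,2]>124)&(P[:,2]<155)
        if m.sum()>20: r=cv2.minAreaRect(P[m][:,:2].astype(np.float32)); print("screw",np.round(r[0],1),np.round(r[1],1),round(r[2],1))
    m=(np.hypot(P[:,0]-525,P[:,1]-437)<75)&(P[:,2]>80)&(P[:,2]<105)
    if m.sum()>10: print("handle",cv2.minAreaRect(P[m][:,:2].astype(np.float32)),np.percentile(P[m][:,2],95))
E
```

```text
59.92 [509.9 -62.9 331.3] az 4.0 tilt [0. 0.] F [0.35 0.03 0.54] M [ 0.015 -0.001 -0.008] gap 85.3 j [ 0.53  0.15 -0.53  1.47  0.07  1.55  0.07]
scene
jarA circ 589.1 -314.2 r 27.7 n 270 zmax 131.0
jarB circ 513.1 -352.7 r 26.9 n 254 zmax 130.6
jarC circ 620.7 102.7 r 26.8 n 190 zmax 154.3
weight circ 527.9 -175.8 r 18.9 n 148 zmax 55.5
beaker circ 779.6 -170.1 r 36.7 n 640 zmax 89.7
dish circ 400.2 286.8 r 48.3 n 425 zmax 48.9
screw [613.3 220.4] [15.  43.7] 89.6
screw [569.6 -36.4] [43.3 15. ] 4.4
screw [688.8 -29.2] [43.9 13.9] 4.6
handle ((526.3492431640625, 434.57305908203125), (108.37041473388672, 17.576454162597656), 86.87619018554688) 100.59562377901864
side
jarA circ 588.8 -316.1 r 26.7 n 685 zmax 128.8
jarB circ 512.2 -354.0 r 26.6 n 778 zmax 129.0
jarC circ 618.0 103.5 r 28.1 n 197 zmax 151.0
weight circ 525.9 -176.5 r 19.2 n 304 zmax 52.5
beaker circ 779.9 -170.5 r 36.7 n 1254 zmax 87.2
dish circ 401.7 288.7 r 47.6 n 592 zmax 48.2
screw [611.4 218.9] [42.1 15.6] 4.5
screw [569.  -36.7] [42.8 16.5] 1.9
screw [688.3 -30.1] [43.9 16.3] 2.6
handle ((525.7364501953125, 434.580078125), (112.71280670166016, 14.307707786560059), 86.78202056884766) 99.1460904471137
```

View pics/final.png

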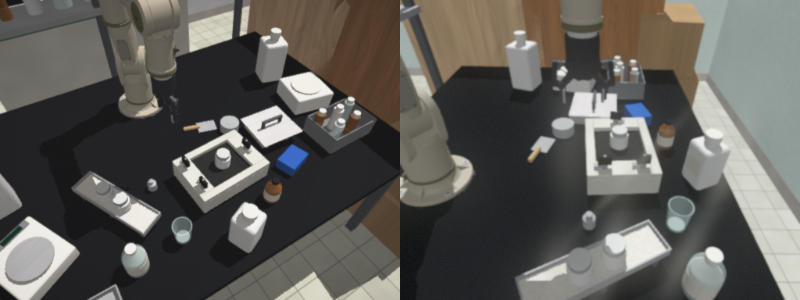

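The final view shows the plate on the rack, one jar in the well and two jars upright on the ledge. Nothing else has moved and no fourth jar is on the bench, so I'm handing it in.

```bash
python3 -c "
from workcell import sign_off; print(sign_off())"
```

```text
the job is handed in; nothing more can be done
None
```

The job is done and handed in at about 60 s on the robot's clock; no verdict came back.

- **Screws:** I turned all three anticlockwise, in order 1, 2, 3, each until the wrist moment jumped to 1.1–1.6 N m at its stop. In the last pictures their wings stand about 90° from the starting line.
- **Cover:** it lies flat on the rack at about 56 mm. It is roughly 15 mm off centre, because I shifted it on purpose to keep clear of the dishes.
- **Jars:** only three were there.

| Jar | Felt weight | Where it stands |
|---|---|---|
| A (start: nearest the shaker) | about 255 g | middle of the ledge |
| B (start: between the shaker and the ledge) | about 280 g | middle of the ledge |
| C (start: by the ledge's near end) | about 520 g | platform in the well |

- **Knocked jar:** jar C was knocked about 4 cm against the ledge during the run, and I picked it up from there.
- **What went wrong:** jar C tilted about 6° in the grip while being set down, and one edge pressed on the platform with about 27 N. I eased off and let it settle. It now stands flat with its top at 149 mm, about 6 mm off the well's centre.
- **Last checks:** the weight, beaker and dishes measured where they were at the start, to within about 3–4 mm (the dishes differ most). The gripper was open and clear of everything.

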